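Stand the capped bottles in their spill trays

ROBOT

A 6-joint arm with a two-finger parallel gripper is mounted at the origin on the work surface. World frame = base frame: x ahead of the robot, y to its left, z up, the work surface at z = 0. Lengths are in mm, angles in rad, forces in N, time in s.
With the tool pointing down it reaches from about 250 to 800 mm from the base axis. Payload 3.9 kg.
Tool frame: the origin (TCP) lies midway between the tips of the shut fingers; the grasp point (between the pads) lies 19 mm behind it (r.grip_point_offset is the distance from the TCP to the grasp point, in mm); z points along the fingers, y is the direction in which the jaws open and shut (so a half turn about z gives the same grasp; the last joint's range is limited). The gripper opens to 85 mm and grips with 20 to 120 N. Pads are 22 mm wide; open, the fingers measure 114 mm over their backs; the gripper's body (76 mm by 85 mm) begins 54 mm behind the grasp point. The pads swing forward as they close: fully open they stand 13 mm farther back than shut.
Start: joints at [1.173, 0.26, -0.138, 1.173, 0, 1.571], TCP at [203.375, 483.998, 195.904] pointing down, gripper open.
Joint ranges: [-2.78, 2.78], [-0.83, 1.72], [-1.28, 1.37], [-1.9, 2.12], [-1.57, 1.48], [-3.14, 3.14]. Speed limits (rad/s): [2.57, 2.57, 3.14, 3.14, 3.14, 3.14].

INTERFACE

Orientations are given as a rotation vector (axis times angle).
In Python, from bench import r gives the robot as it stands. The module is installed in compiled form; this text tells all that it offers.
- The arm moves only by the shell command python3 -m crank 'ROWS' [FORCE]. ROWS is a JSON object of lists of equal length, an entry for each row: "gripper": the gripper's target within -1 to 1 (shut at 1, half-way at 0, fully open at -1); "travel": the shift along the tool's x, y, z in m, a list of three; "turn": the turn, a rotation vector about the tool's x, y, z in rad, a list of three. In form: {"gripper": [gripper, ...], "travel": [[x, y, z], ...], "turn": [[wx, wy, wz], ...]}. A call has 1 to 20 rows; each row shifts and turns the pose as measured when the row begins, along the tool's axes as they then stand; what a row does not reach is not made up. A row lasts 1/10 s, in which the tool goes at most 50 mm and 8.59 degrees, less where a joint would pass 70% of its speed; a pose out of reach is approached as far as the arm can. A call is refused whole if a number of a shift passes 0.05 or a number of a turn 0.15, either way. A call with a gripper value outside its range is refused whole. The fingers move at their own pace and stop on an object; FORCE is the grip in N (left out, the last holds). Time passes only in rows, so rows that do not move let the fingers close. It gives the time, the measured TCP pose, the force and the opening at its end, in the units of the state.
- r.sense(): the state, without advancing time (a new reading comes with each control period).
- r.read_camera(name): name is "side" or "top" or "wrist"; returns a dict with "pixels" (384x512x3 uint8, red, green, blue), "z_map" (384x512 float32, mm along the optical axis (not along the pixel's ray), 0 where there is no reading), "fx", "fy", "cx", "cy" (pixels), "k1" (the pictures are not rectified: a ray, as slopes to the right and down, at radius r is drawn at 1 + k1 r^2 times it, then the intrinsics apply), "R" (3x3) and "t" (3): a world point X has camera coordinates R X + t. Camera axes: x right, y down, z forward; pixel columns grow to the right and rows downward; lengths in mm; the calibration is good to about 2 mm. A picture is of the moment at which its call begins.
- r.finish_job(): hands the job in, once; it reports no verdict.
The state is a dict: "time": time; "qpos": joint angles; "joint_vel": joint speeds; "effort": joint torques, N m; "position": TCP position; "eef_rot": TCP orientation; "contact_force": force on the tool from outside, world axes, zero at the start; "wrist_torque": the same for the moment, N m; "finger_gap": opening from 0.0 (shut) to 1.0 (fully open).
Only numpy, scipy, OpenCV 4.12 (cv2) and the standard library are available. Lean on these libraries where they do the work, as an engineer would, in place of code of your own. Each camera call takes 0.05 s, during which the arm holds its last target.

TASK

Put away the four capped amber bottles on this lab bench: stand each one upright inside the empty blue spill tray of its own shape and size (round in round, square in square, the smaller in the smaller tray, the larger in the larger), flat on the tray's floor. Set the bottles down rather than dropping them, knock none of them over, and leave the open beaker and the tip box where they are.

Things in the scene. Friction and masses are not known exactly. Their poses are not given: they have to be found in the camera images.
- round_small: smaller round bottle of amber glass with a black screw cap, standing upright, loose, 0.09 to 0.21 kg. Round body 42 mm in diameter, straight up to z = 58 mm, then a shoulder that narrows to the neck; the cap is a round cylinder 34 mm in diameter, from z = 68 to 92 mm (the bottle's top), and can be gripped from above. Origin: centre of the underside; z up.
- round_large: larger round bottle of amber glass with a black screw cap, standing upright, loose, 0.25 to 0.55 kg. Round body 62 mm in diameter, straight up to z = 84 mm, then a shoulder that narrows to the neck; the cap is a round cylinder 44 mm in diameter, from z = 98 to 122 mm (the bottle's top), and can be gripped from above. Origin: centre of the underside; z up.
- square_small: smaller square bottle of amber glass with a black screw cap, standing upright, loose, 0.09 to 0.21 kg. Body square in plan, 42 x 42 mm, sides along its x and y axes, straight up to z = 58 mm, then a shoulder that narrows to the neck; the cap is a round cylinder 34 mm in diameter, from z = 68 to 92 mm (the bottle's top), and can be gripped from above. Origin: centre of the underside; z up.
- square_large: larger square bottle of amber glass with a black screw cap, standing upright, loose, 0.25 to 0.55 kg. Body square in plan, 60 x 60 mm, sides along its x and y axes, straight up to z = 84 mm, then a shoulder that narrows to the neck; the cap is a round cylinder 44 mm in diameter, from z = 98 to 122 mm (the bottle's top), and can be gripped from above. Origin: centre of the underside; z up.
- tray_round_small: smaller round blue plastic spill tray, open on top, fixed to the bench, empty at the start. Outside diameter 68 mm, inside 62 mm; rim 14 mm high, floor 4 mm above the bench. Origin: centre of the underside, on the bench; z up.
- tray_round_large: larger round blue plastic spill tray, open on top, fixed to the bench, empty at the start. Outside diameter 88 mm, inside 82 mm; rim 14 mm high, floor 4 mm above the bench. Origin: centre of the underside, on the bench; z up.
- tray_square_small: smaller square blue plastic spill tray, open on top, fixed to the bench, empty at the start. Square in plan, outside 68 x 68 mm, inside 62 x 62 mm, sides along its x and y axes; rim 14 mm high, floor 4 mm above the bench. Origin: centre of the underside, on the bench; z up.
- tray_square_large: larger square blue plastic spill tray, open on top, fixed to the bench, empty at the start. Square in plan, outside 88 x 88 mm, inside 82 x 82 mm, sides along its x and y axes; rim 14 mm high, floor 4 mm above the bench. Origin: centre of the underside, on the bench; z up.
- beaker: bystander: open clear glass beaker without a cap, 68 mm in diameter, 85 mm high, loose. Origin: centre of the underside; z up.
- tip_box: bystander: low closed box for pipette tips, grey with a white lid, 114 x 80 x 54 mm (along its x, y, z), loose. Origin: centre of the underside; z up.
Mind the look-alikes: they are no part of the job. What is shaped like the square_small but green or purple is not meant.

How it is judged:
By the outcome, as a careful person would: the job done as asked, in the order asked, and still so for the second after the job is handed in, with the robot touching nothing.
It also fails if it takes over 112 s, if anything falls off the work surface, if the arm or the gripper's body presses on something with over 40 N, if the wrist force passes 120 N, or if a joint passes its speed limit or range.

## Working session

There is one attempt and no reset: what is moved stays moved. The work goes in short steps, Python scripts to look and compute and a shell command to move; the robot and the scene stay as the last step left them, time stands still between calls to the robot, and variables do not carry over. Pictures are saved under pics/ and viewed, and the job is handed in when it is done.

```bash
mkdir -p pics; cat > h.py <<'E'
import numpy as np, cv2
from bench import r
def cap(n):
    d=r.read_camera(n); np.savez('cam_%s.npz'%n,**{k:np.asarray(v) for k,v in d.items()}); return d
def world(d,u,v,z=None):
    K=np.array([[d['fx'],0,d['cx']],[0,d['fy'],d['cy']],[0,0,1]],float)
    k=float(d['k1']); p=cv2.undistortPoints(np.array([[[u,v]]],float),K,np.array([k,0,0,0,0.]))[0,0]
    ray=np.array([p[0],p[1],1.]); R=np.array(d['R']);t=np.array(d['t'])
    if z is None:
        return R.T@(ray*float(d['z_map'][int(round(v)),int(round(u))])-t)
    o=-R.T@t; w=R.T@ray
    return o+w*(z-o[2])/w[2]
E
python3 - <<'E'
from h import *
print(r.sense())
for n in ['top','side','wrist']:
    d=cap(n); cv2.imwrite(f'pics/{n}0.png',cv2.resize(d['pixels'][:,:,::-1],(768,576))); print(n,d['fx'],d['cx'],d['cy'],d['k1'],d['R'],d['t'])
E
```

```text
{'time': 0.0, 'qpos': array([ 1.17299398e+00,  2.60662363e-01, -1.39413112e-01,  1.17269392e+00,
       -3.18099086e-05,  1.57080812e+00]), 'joint_vel': array([-0.00121059,  0.00120397, -0.00087559, -0.00045963, -0.00129504,
       -0.00094438]), 'effort': array([-3.15591260e-04, -4.05673313e+01,  2.53922546e+01,  1.87944603e-02,
       -4.77706135e-05,  3.13101566e-06]), 'position': array([203.09307451, 483.28966803, 195.05966768]), 'eef_rot': array([-6.20701424e-01, -3.07929723e+00,  3.04771056e-03]), 'contact_force': array([0.25097938, 0.32131107, 0.08633497]), 'wrist_torque': array([ 0.017711  , -0.00771599,  0.02469459]), 'finger_gap': 1.0018382262457484}
top 376.31296726451745 255.61028773006768 193.67149766789154 0.0017543265621564 [[-6.08605238e-05 -9.99996841e-01 -2.51295670e-03]
 [-9.85183979e-01  4.90932707e-04 -1.71500107e-01]
 [ 1.71500799e-01  2.46528710e-03 -9.85180896e-01]] [ -5.37269257 490.87163707 743.90952959]
side 430.83439879324163 254.13569437492242 192.14948570625242 -0.11363922872901155 [[ 0.85549855 -0.51725976  0.02376069]
 [-0.24122534 -0.43872749 -0.86563764]
 [ 0.45818398  0.73482007 -0.50010689]] [-406.49325479  142.35789689  776.72714882]
wrist 295.708932775728 255.8259887235774 187.6064025152229 -0.014469376072683724 [[ 0.38846909  0.9214607  -0.0013967 ]
 [ 0.87746418 -0.36945743  0.30587224]
 [ 0.28133323 -0.12004747 -0.95207154]] [-523.11988077  -38.86073019  380.83389688]
```

View pics/top0.png

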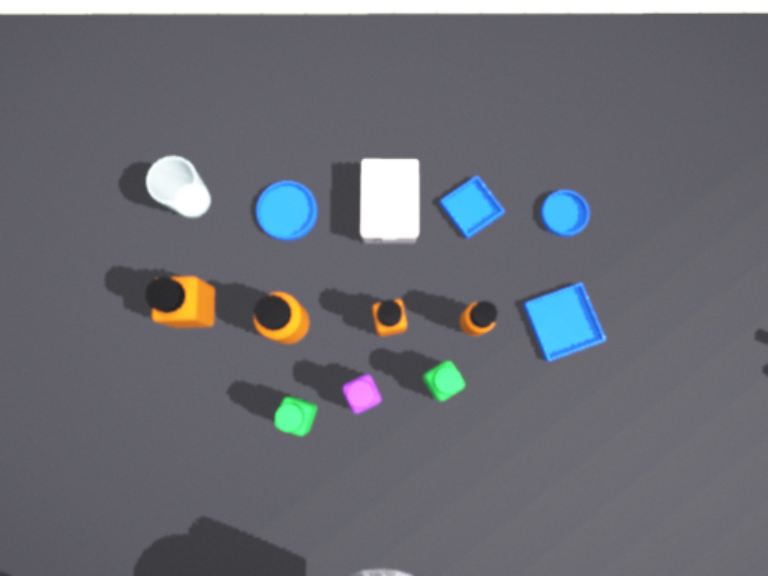

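View pics/side0.png

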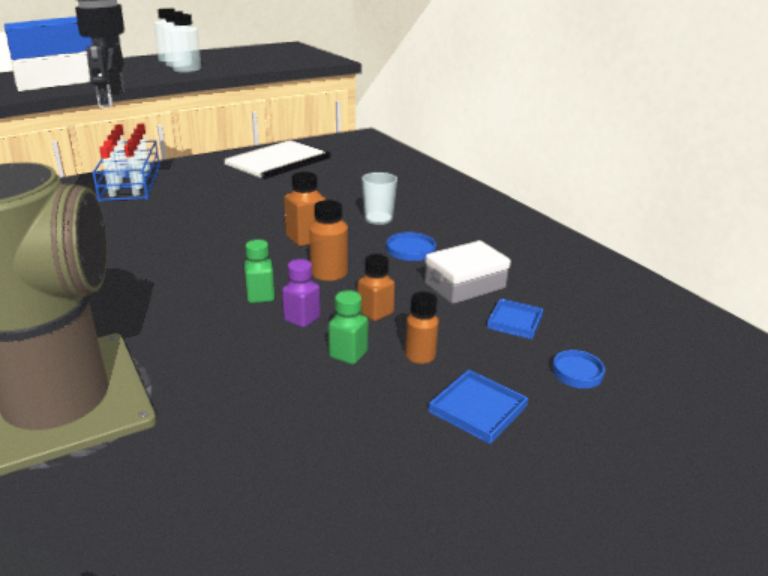

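View pics/wrist0.png

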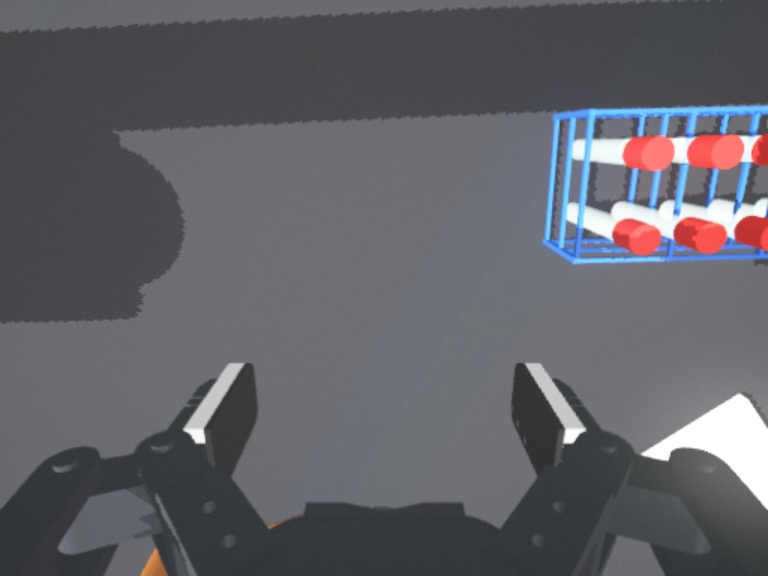

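The top view shows the amber caps, left to right, at about (166,295) square large, (273,311) round large, (389,314) square small and (484,314) round small. The trays are at (286,210) round large, (471,207) square small, (565,212) round small and (564,322) square large. The green and purple decoys stand in front, nearer the base. I'll fit positions from depth next.

```bash
cat >> h.py <<'E'
def cloud(d):
    K=np.array([[d['fx'],0,d['cx']],[0,d['fy'],d['cy']],[0,0,1]],float)
    v,u=np.mgrid[0:384,0:512]; p=cv2.undistortPoints(np.stack([u,v],-1).reshape(-1,1,2).astype(float),K,np.array([float(d['k1']),0,0,0,0.])).reshape(384,512,2)
    z=np.array(d['z_map'],float); c=np.dstack([p*z[...,None],z]); W=(c-np.array(d['t']))@np.array(d['R']); W[z==0]=np.nan
    return W
def load(n): 
    f=np.load('cam_%s.npz'%n); return {k:f[k] for k in f}
E
python3 - <<'E'
from h import *
for n in ['top','side']:
    d=load(n); W=cloud(d); px=d['pixels']; hsv=cv2.cvtColor(px,cv2.COLOR_RGB2HSV)
    Z=W[...,2]; print(n,'table z',np.nanmedian(Z[np.abs(Z)<15]))
    ok=(W[...,0]>250)&(W[...,0]<720)&(np.abs(W[...,1])<450)
    for name,m in [('cap',ok&(Z>82)&(px.max(2)<70)),('blue',ok&(hsv[...,0]>100)&(hsv[...,0]<122)&(hsv[...,1]>150)&(Z<40)),('amber',ok&(hsv[...,0]<18)&(hsv[...,1]>150)),('other',ok&(hsv[...,1]<90)&(Z>30)&(px.max(2)>100)),('gp',ok&(((hsv[...,0]>45)&(hsv[...,0]<75))|(hsv[...,0]>140))&(hsv[...,1]>120)&(Z>20))]:
        N,l,s,c=cv2.connectedComponentsWithStats(m.astype(np.uint8))
        for i in range(1,N):
            if s[i,4]<40: continue
            P=W[l==i]; 
            if name=='cap':
                P=P[P[:,2]>np.percentile(P[:,2],90)-6]
            (cx,cy),(w,h),a=cv2.minAreaRect(P[:,:2].astype(np.float32))
            print(name,s[i,4],'px',c[i].round(),'mid',((P.min(0)+P.max(0))/2).round(1),'ext',np.ptp(P,axis=0).round(1),'rect',np.round([cx,cy,w,h,a],1),'zp95',np.percentile(P[:,2],95).round(1))
E
```

```text
top table z -0.46809219002510055
cap 450 px [109. 196.] mid [474.9 271.  120.9] ext [42.4 43.1  7.4] rect [474.7 270.6  42.9  40.8  69.8] zp95 123.4
cap 394 px [181. 208.] mid [450.9 134.6 120.9] ext [39.8 43.3  7.6] rect [451.3 134.3  42.8  37.7  53.3] zp95 123.5
cap 185 px [259. 208.] mid [454.1 -12.2  91.7] ext [31.5 27.3  7.3] rect [453.5 -12.4  27.   30.7  63. ] zp95 93.5
cap 209 px [322. 209.] mid [ 452.3 -134.6   91.4] ext [31.5 31.1  8.3] rect [ 453.1 -135.3   28.2   31.7   30.6] zp95 93.1
blue 502 px [316. 138.] mid [ 626.4 -137.7    6.7] ext [96.9 95.4 21.2] rect [ 627.2 -137.4   73.5   75.3   35.3] zp95 14.6
blue 494 px [193. 140.] mid [621.  141.7   6.8] ext [92.6 93.4 21.2] rect [622.  141.6  93.5  91.9  67.2] zp95 15.0
blue 413 px [379. 142.] mid [ 616.9 -277.1    6.7] ext [72.4 74.6 20.6] rect [ 617.3 -277.3   69.8   75.9   59.7] zp95 14.6
blue 684 px [380. 214.] mid [ 452.7 -264.4    6.8] ext [111.9 111.8  20.6] rect [ 453.5 -267.4   92.1   95.5   19.7] zp95 14.6
amber 562 px [128. 204.] mid [482.1 286.8  60.9] ext [ 76.7  93.6 124.7] rect [477.4 282.5  95.4  70.8  75
[... 2088 characters left out ...]
px [251. 197.] mid [455.1 -17.9  37.9] ext [44.7 41.3 67.3] rect [454.4 -15.8  40.6  41.8  11.5] zp95 65.2
amber 578 px [281. 226.] mid [ 460.  -106.8   37. ] ext [ 53.5 106.8  72.5] rect [ 470.8 -108.   110.3   39.1   59.4] zp95 65.7
other 529 px [253. 127.] mid [640.2 283.3  59.1] ext [68.5 71.4 58.1] rect [641.  284.5  71.4  63.8  58.6] zp95 86.1
other 1154 px [311. 176.] mid [624.2 -14.9  43.7] ext [114.3  84.1  27.4] rect [624.2 -14.9  84.1 114.3  89.9] zp95 56.2
gp 582 px [172. 178.] mid [320.9 111.4  57.4] ext [46.2 48.9 74.7] rect [321.6 109.8  41.4  41.3  68.4] zp95 93.5
gp 832 px [232. 216.] mid [367.8 -93.1  57.4] ext [49.7 43.1 74.6] rect [367.4 -89.6  39.6  43.   30.5] zp95 93.0
```

```bash
python3 - <<'E'
from h import *
from scipy.spatial.transform import Rotation as Ro
from scipy.optimize import minimize
print(Ro.from_rotvec(r.sense()['eef_rot']).as_matrix().round(3), r.grip_point_offset)
for name,c,h,zr in [('SL',(475,270),30,(15,80)),('SS',(454.5,-13),21,(10,56))]:
    for n in ['top','side']:
        d=load(n); W=cloud(d).reshape(-1,3); hsv=cv2.cvtColor(d['pixels'],cv2.COLOR_RGB2HSV).reshape(-1,3)
        q=(hsv[:,0]<18)&(hsv[:,1]>150)&(np.hypot(W[:,0]-c[0],W[:,1]-c[1])<h*1.6)&(W[:,2]>zr[0])&(W[:,2]<zr[1])
        P=W[q][:,:2]
        def f(p):
            a=p[2]; e=P-p[:2]; x=e@[np.cos(a),np.sin(a)]; y=e@[-np.sin(a),np.cos(a)]
            m=np.maximum(abs(x),abs(y))-h; return np.mean(np.minimum(abs(m),6))+0.01*np.hypot(*(p[:2]-c))
        b=min((minimize(f,[*c,np.deg2rad(a)],method='Nelder-Mead') for a in range(-45,45,10)),key=lambda s:s.fun)
        print(name,n,len(P),b.x[:2].round(1),np.rad2deg(b.x[2])%90,b.fun)
for n in ['top','side']:
    im=load(n)['pixels'][:,:,::-1]
    a=im[170:250,85:345] if n=='top' else im[90:250,160:360]
    cv2.imwrite(f'pics/{n}crop.png',cv2.resize(a,None,fx=3,fy=3,interpolation=cv2.INTER_CUBIC))
E
```

```text
[[-0.922  0.387 -0.001]
 [ 0.387  0.922 -0.001]
 [-0.    -0.002 -1.   ]] 18.700000000000003
SL top 386 [474.7 271.8] 1.8770036631425873 0.4034683980057277
SL side 401 [476.7 271.7] 2.5834068625123794 1.1337881931368552
SS top 83 [455.1 -13.3] 11.818757534243389 0.7970460726615005
SS side 408 [457.3 -12.7] 12.28070915682406 0.9452029606048866
```

View pics/topcrop.png

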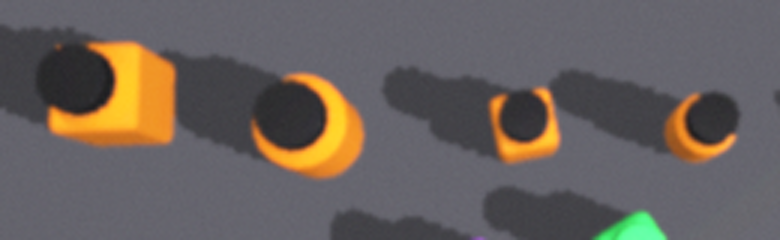

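View pics/sidecrop.png

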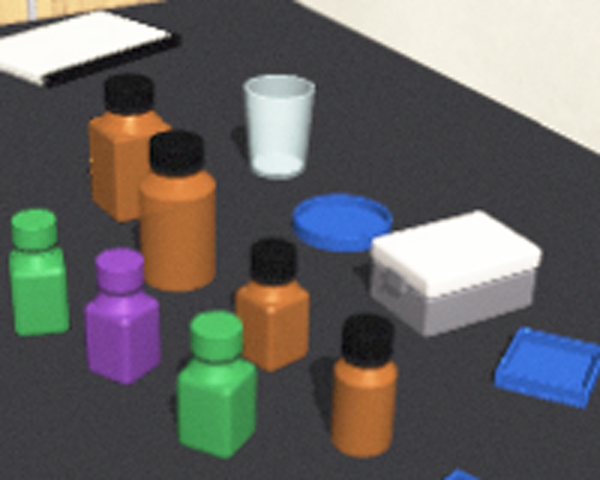

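SL is turned about 2° and its tray about 19.5°. SS is about 12° and its tray about 35°. I'll align the tool to the world axes first, with tool x = −X and tool y = +Y, then go above round_small.

```bash
python3 -m crank '{"gripper":[-1,-1,-1,-1,-1,-1,-1,-1,-1,-1,-1,-1,-1],"travel":[[0,0,0],[0,0,0],[0,0,0],[-0.018,-0.044,0],[-0.018,-0.044,0],[-0.018,-0.044,0],[-0.018,-0.044,0],[-0.018,-0.044,0],[-0.018,-0.044,0],[-0.018,-0.044,0],[-0.018,-0.044,0],[-0.018,-0.044,0],[-0.018,-0.044,0]],"turn":[[0,0,-0.133],[0,0,-0.133],[0,0,-0.133],[0,0,0],[0,0,0],[0,0,0],[0,0,0],[0,0,0],[0,0,0],[0,0,0],[0,0,0],[0,0,0],[0,0,0]]}' 40
cat > st.py <<'E'
from h import *
import sys
from scipy.spatial.transform import Rotation as Ro
s=r.sense(); M=Ro.from_rotvec(s['eef_rot']).as_matrix()
print('t',round(s['time'],2),'pos',s['position'].round(1),'F',s['contact_force'].round(1),'gap',round(s['finger_gap'],3),'q',s['qpos'].round(2))
print('yaw y-axis deg',np.rad2deg(np.arctan2(M[1,1],M[0,1])).round(2),'tilt fix(tool rotvec)',np.cross(M[:,2],[0,0,-1.])@M)
if len(sys.argv)>3:
    g=np.array(list(map(float,sys.argv[1:4])));print('tool travel mm',(M.T@(g-s['position'])).round(1))
E
python3 st.py 453.5 -136 150
```

```text
time: 1.45
position: [396.2, 36.9, 192.6]
eef_rot: [-0.051, 3.141, -0.004]
contact_force: [1.3, 1.0, -0.4]
finger_gap: 1.002
t 1.45 pos [396.2  36.9 192.6] F [ 1.3  1.  -0.4] gap 1.002 q [ 0.1   0.04 -0.41  1.11 -0.    0.06]
yaw y-axis deg 91.87 tilt fix(tool rotvec) [-2.47053546e-03  8.82142827e-05  0.00000000e+00]
tool travel mm [ -51.6 -174.5   43.1]
```

```bash
python3 -m crank '{"gripper":[-1,-1,-1,-1,-1,-1,-1],"travel":[[-0.013,-0.044,0.01],[-0.013,-0.044,0.01],[-0.013,-0.044,0.01],[-0.013,-0.042,0.01],[0,0,0],[0,0,0],[0,0,0]],"turn":[[-0.002,0,0.033],[0,0,0],[0,0,0],[0,0,0],[0,0,0],[0,0,0],[0,0,0]]}' 40
python3 st.py 453.5 -136 62
python3 - <<'E'
from h import *
d=cap('wrist'); cv2.imwrite('pics/w1.png',cv2.resize(d['pixels'][:,:,::-1],(768,576)))
E
```

```text
time: 2.15
position: [452.2, -150.0, 150.7]
eef_rot: [0.019, 3.139, 0.0]
contact_force: [-0.4, -0.0, 0.3]
finger_gap: 1.002
t 2.15 pos [ 452.2 -150.   150.7] F [-0.4 -0.   0.3] gap 1.002 q [-0.32  0.2  -0.34  1.03  0.   -0.31]
yaw y-axis deg 89.29 tilt fix(tool rotvec) [7.86899401e-05 2.87311434e-03 0.00000000e+00]
tool travel mm [-0.9 14.  88.7]
```

View pics/w1.png

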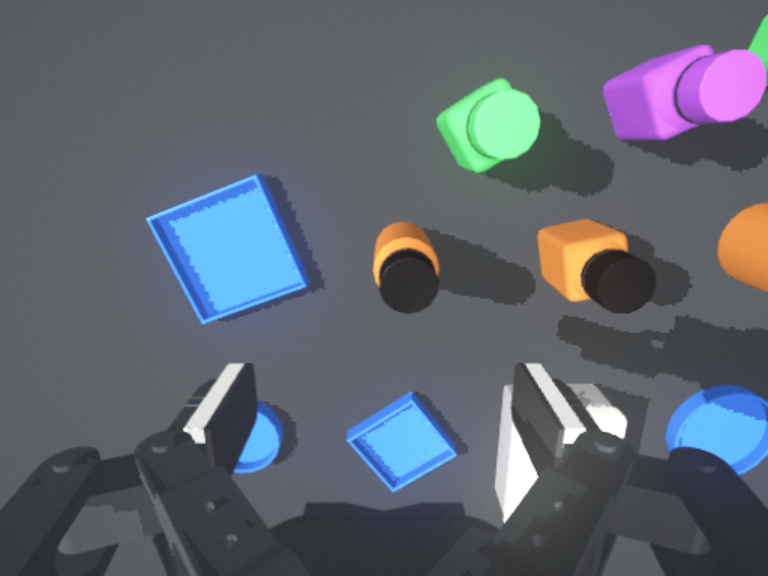

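The wrist view shows round_small's cap at about (408,282), centred between the jaws, with no obstacle at the fingers. I'll cross-check positions with this camera's depth.

```bash
cat > caps.py <<'E'
from h import *
import sys
def run(n,fresh=True):
    d=cap(n) if fresh else load(n)
    W=cloud(d); px=d['pixels']; Z=W[...,2]; hsv=cv2.cvtColor(px,cv2.COLOR_RGB2HSV)
    ok=(W[...,0]>250)&(W[...,0]<720)&(np.abs(W[...,1])<450)
    for name,m in [('cap',ok&(Z>82)&(Z<150)&(px.max(2)<75)),('blue',ok&(hsv[...,0]>100)&(hsv[...,0]<122)&(hsv[...,1]>150)&(Z<40)&(Z>-12))]:
        N,l,s,c=cv2.connectedComponentsWithStats(m.astype(np.uint8))
        for i in range(1,N):
            if s[i,4]<60: continue
            P=W[l==i]
            if name=='cap':
                zt=np.percentile(P[:,2],90); P=P[P[:,2]>zt-6]
            (cx,cy),(w,h),a=cv2.minAreaRect(P[:,:2].astype(np.float32))
            print(name,s[i,4],'px',c[i].round(),'mid',((P.min(0)+P.max(0))/2).round(1),'ext',np.ptp(P,axis=0).round(1),'rect',np.round([cx,cy,w,h,a],1))
if __name__=='__main__': run(sys.argv[1],len(sys.argv)<3)
E
python3 caps.py wrist x
```

```text
cap 1228 px [272. 188.] mid [ 451.7 -136.9   91.1] ext [32.9 32.4  7.3] rect [ 451.7 -136.8   32.4   32.9   89.1]
cap 1354 px [415. 188.] mid [453.6 -14.1  90.9] ext [33.1 33.7  7.1] rect [453.8 -14.2  33.4  32.7  29. ]
blue 2780 px [148. 167.] mid [ 450.8 -267.1    7.9] ext [111.3 114.6  17.3] rect [ 454.3 -268.2   91.4   96.2   19.9]
blue 64 px [171. 156.] mid [ 437.9 -246.7    4.4] ext [19.4 20.8  2.8] rect [ 440.4 -245.2   17.7   18.    51.9]
blue 220 px [154. 169.] mid [ 455.7 -266.2    4.2] ext [51.3 30.   3.8] rect [ 455.3 -265.9   24.7   51.5   76.4]
blue 2772 px [482. 283.] mid [614.8 137.2   8.5] ext [83.7 87.1 16.4] rect [611.8 139.1  88.3  77.   74.4]
blue 1298 px [263. 295.] mid [ 627.  -136.3    7.9] ext [102.9  94.9  16.3] rect [ 627.3 -134.6   80.3   68.    34.8]
blue 790 px [174. 294.] mid [ 615.4 -262.2    8. ] ext [63.1 42.2 16.2] rect [ 619.9 -257.6   29.6   67.2   68.8]
```

```bash
python3 -m crank '{"gripper":[-1,-1,-1,-1,-1,-1],"travel":[[-0.001,0.0135,0.005],[0,0,0.03],[0,0,0.03],[0,0,0.02],[0,0,0],[0,0,0]],"turn":[[0,0.003,-0.012],[0,0,0],[0,0,0],[0,0,0],[0,0,0],[0,0,0]]}' 40
python3 st.py 452.8 -136.5 62
```

```text
time: 2.8
position: [454.4, -124.7, 65.7]
eef_rot: [-0.026, 3.137, 0.003]
contact_force: [0.6, 0.2, 0.5]
finger_gap: 0.996
t 2.8 pos [ 454.4 -124.7   65.7] F [0.6 0.2 0.5] gap 0.996 q [-0.27  0.27 -0.5   0.8   0.   -0.29]
yaw y-axis deg 90.95 tilt fix(tool rotvec) [0.00193485 0.00442929 0.        ]
tool travel mm [  1.8 -11.7   3.7]
```

```bash
python3 -m crank '{"gripper":[-1,-1],"travel":[[0,0,0],[0,0,0]],"turn":[[0,0,0],[0,0,0]]}' 40
python3 st.py 452.8 -136.5 62; python3 -c "
from h import *
print(r.sense()['joint_vel'])"
```

```text
time: 3.0
position: [455.7, -123.6, 67.7]
eef_rot: [-0.03, 3.134, 0.002]
contact_force: [-0.5, -0.2, 0.1]
finger_gap: 1.001
t 3.0 pos [ 455.7 -123.6   67.7] F [-0.5 -0.2  0.1] gap 1.001 q [-0.27  0.26 -0.5   0.81  0.   -0.29]
yaw y-axis deg 91.09 tilt fix(tool rotvec) [0.0014528 0.0070321 0.       ]
tool travel mm [  3.1 -12.9   5.6]
[ 0.0112834  -0.01238298  0.0108302   0.00707238  0.00046481  0.00048854]
```

```bash
for i in 1; do python3 -m crank '{"gripper":[-1],"travel":[[0.003,-0.008,0]],"turn":[[0,0.005,0.019]]}' 40; python3 st.py 452.8 -136.5 62;  python3 -m crank '{"gripper":[-1],"travel":[[0,0,0]],"turn":[[0,0,0]]}' 40;python3 st.py 452.8 -136.5 62;  python3 -m crank '{"gripper":[-1],"travel":[[0,0,0]],"turn":[[0,0,0]]}' 40; python3 st.py 452.8 -136.5 62; done | grep -v '^[a-su-x:]*:'
```

```text
time: 3.1
position: [453.7, -131.4, 68.7]
eef_rot: [-0.001, 3.138, 0.002]
contact_force: [-0.5, 0.5, -0.7]
finger_gap: 1.003
t 3.1 pos [ 453.7 -131.4   68.7] F [-0.5  0.5 -0.7] gap 1.003 q [-0.28  0.26 -0.49  0.81  0.   -0.28]
yaw y-axis deg 90.03 tilt fix(tool rotvec) [0.00126226 0.00381027 0.        ]
tool travel mm [ 0.9 -5.1  6.7]
time: 3.2
position: [454.2, -132.4, 69.4]
eef_rot: [0.001, 3.136, 0.0]
contact_force: [0.6, -0.3, 0.4]
finger_gap: 1.003
t 3.2 pos [ 454.2 -132.4   69.4] F [ 0.6 -0.3  0.4] gap 1.003 q [-0.28  0.26 -0.49  0.81  0.   -0.28]
yaw y-axis deg 89.95 tilt fix(tool rotvec) [0.00028586 0.00513606 0.        ]
tool travel mm [ 1.5 -4.1  7.4]
time: 3.3
position: [454.6, -133.0, 69.9]
eef_rot: [0.003, 3.136, 0.0]
contact_force: [-1.0, 0.0, -0.1]
finger_gap: 0.997
t 3.3 pos [ 454.6 -133.    69.9] F [-1.   0.  -0.1] gap 0.997 q [-0.29  0.26 -0.49  0.81  0.   -0.28]
yaw y-axis deg 89.89 tilt fix(tool rotvec) [6.18721858e-05 6.07147642e-03 0.00000000e+00]
tool travel mm [ 1.8 -3.5  7.9]
```

```bash
python3 -m crank '{"gripper":[-1,-1,-1],"travel":[[0.002,-0.003,0.007],[0,0,0.001],[0,0,0.001]],"turn":[[0,0.006,0],[0,0.001,0],[0,0.001,0]]}' 40
python3 st.py 452.8 -136.5 62
```

```text
time: 3.6
position: [452.8, -136.9, 60.5]
eef_rot: [-0.005, -3.14, 0.0]
contact_force: [0.6, -0.0, -0.6]
finger_gap: 1.004
t 3.6 pos [ 452.8 -136.9   60.5] F [ 0.6 -0.  -0.6] gap 1.004 q [-0.29  0.28 -0.5   0.8  -0.   -0.29]
yaw y-axis deg 89.82 tilt fix(tool rotvec) [-0.00020557 -0.00157385  0.        ]
tool travel mm [-0.   0.4 -1.5]
```

```bash
python3 -m crank '{"gripper":[1,1,1,1,1,1,1,1],"travel":[[0,0,0],[0,0,0.0003],[0,0,0.0003],[0,0,0.0003],[0,0,0.0003],[0,0,0.0003],[0,0,0.0003],[0,0,0.0003]],"turn":[[0,0,0],[0,0,0],[0,0,0],[0,0,0],[0,0,0],[0,0,0],[0,0,0],[0,0,0]]}' 45
python3 st.py 452.8 -136.5 62
```

```text
time: 4.4
position: [452.5, -136.6, 57.8]
eef_rot: [-0.004, -3.139, -0.0]
contact_force: [0.7, 0.0, -0.4]
finger_gap: -0.001
t 4.4 pos [ 452.5 -136.6   57.8] F [ 0.7  0.  -0.4] gap -0.001 q [-0.29  0.28 -0.5   0.79 -0.   -0.29]
yaw y-axis deg 89.84 tilt fix(tool rotvec) [ 0.00025461 -0.00256673  0.        ]
tool travel mm [-0.3  0.1 -4.2]
```

```bash
python3 - <<'E'
from h import *
for n in ['wrist','side']:
    d=cap(n); cv2.imwrite(f'pics/{n}2.png',cv2.resize(d['pixels'][:,:,::-1],(768,576)))
d=load('side'); cv2.imwrite('pics/s2c.png',cv2.resize(d['pixels'][130:290,200:400,::-1],None,fx=4,fy=3.75))
E
```

```text
(no output)
```

View pics/wrist2.png

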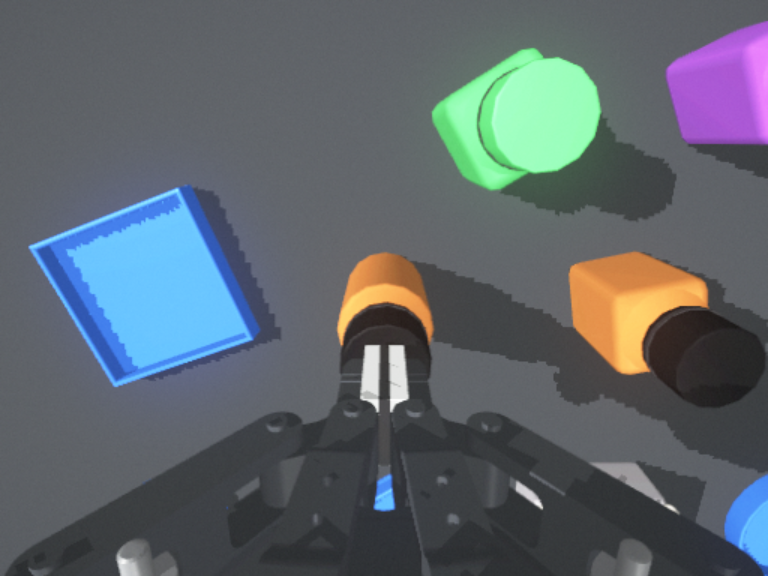

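View pics/s2c.png

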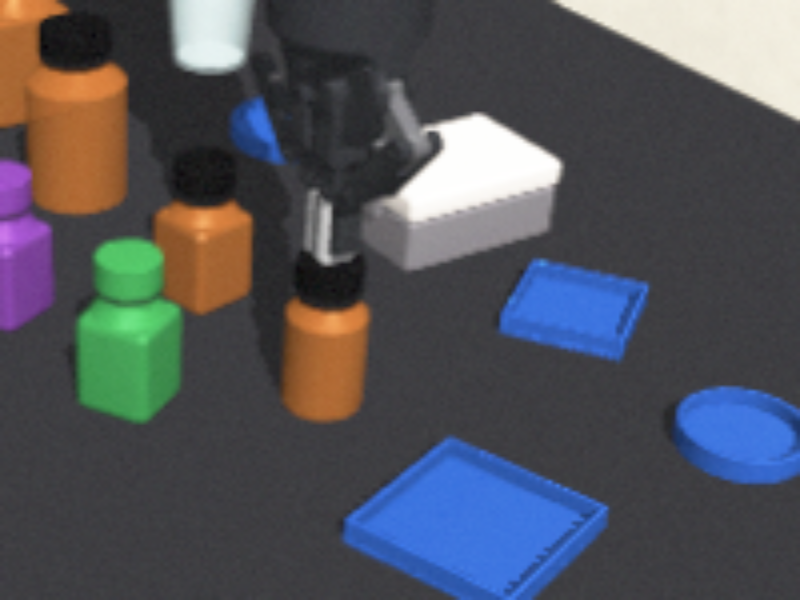

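```bash
python3 - <<'E'
from h import *
s=r.sense(); print(s['position'].round(1))
for n in ['wrist','side']:
    d=load(n); R,t=d['R'],d['t']
    print(n,'campos',(-R.T@t).round(1))
    for X in [s['position'],s['position']+[0,0,18.7],[452.8,-136.5,92]]:
        c=R@X+t; a=c[:2]/c[2]; a=a*(1+d['k1']*(a@a)); print(np.round([(d['fx']*a[0]+d['cx'])*1.5,(d['fy']*a[1]+d['cy'])*1.5],1))
    W=cloud(d)
    pts=[(250,240),(265,240),(250,255),(257,232),(257,222),(240,224)] if n=='wrist' else [(285,190),(282,195),(279,185),(282,203),(282,215)]
    for u,v in pts: print((u,v),W[v,u].round(1),d['pixels'][v,u])
E
```

```text
[ 452.4 -136.6   57.8]
wrist campos [ 373.7 -137.1  236.6]
[385.3 328.7]
[385.4 347.7]
[385.9 367.5]
(250, 240) [ 440.4 -140.   109.7] [228 230 228]
(265, 240) [ 440.6 -132.9  109.4] [228 229 228]
(250, 255) [ 440.7 -139.8  123. ] [229 230 228]
(257, 232) [ 440.3 -136.7  101.4] [64 58 57]
(257, 222) [ 438.7 -136.6   92.8] [54 49 49]
(240, 224) [ 439.6 -145.6   93.2] [56 51 52]
side campos [  26.2 -718.6  521.3]
[420.9 320.8]
[421.7 308.8]
[422.6 298.5]
(285, 190) [ 448.9 -150.3  120.2] [56 59 62]
(282, 195) [ 448.7 -142.2  105.2] [108 106 109]
(279, 185) [ 444.9 -135.7  124.9] [103 103 103]
(282, 203) [ 445.1 -148.8   91.8] [30 26 27]
(282, 215) [ 447.2 -148.6   63.6] [236 159  88]
```

The gripper shut fully, and in the pictures the tips end at the cap top (z≈95) although the reported TCP is at z 58. So the reported TCP and the real finger tips may disagree. I'll lift clear and measure where the shut tips really are.

```bash
python3 -m crank '{"gripper":[1,1,1,1],"travel":[[0,0,-0.03],[0,0,-0.04],[0,0,-0.02],[0,0,0]],"turn":[[0,0,0],[0,0,0],[0,0,0],[0,0,0]]}' 45
python3 st.py; python3 - <<'E'
from h import *
for n in ['wrist','side']:
    d=cap(n); W=cloud(d); Z=W[...,2]; print(n,'table',np.nanmedian(Z[np.abs(Z)<20]))
    cv2.imwrite(f'pics/{n}3.png',cv2.resize(d['pixels'][:,:,::-1],(768,576)))
    X=r.sense()['position']; R,t=d['R'],d['t']; c=R@X+t; a=c[:2]/c[2]; print('TCP px',np.round([(d['fx']*a[0]+d['cx'])*1.5,(d['fy']*a[1]+d['cy'])*1.5],1))
E
python3 caps.py wrist x; python3 caps.py side x
```

```text
time: 4.9
position: [451.1, -136.2, 149.5]
eef_rot: [-0.004, -3.135, -0.002]
contact_force: [0.9, -0.7, -0.4]
finger_gap: -0.0
t 4.9 pos [ 451.1 -136.2  149.5] F [ 0.9 -0.7 -0.4] gap -0.0 q [-0.29  0.2  -0.34  1.03 -0.   -0.29]
yaw y-axis deg 89.84 tilt fix(tool rotvec) [ 0.00140954 -0.00658612  0.        ]
wrist table 0.7107844854235758
TCP px [385.6 326.4]
side table 1.272248629695398
TCP px [422.5 261.3]
cap 1229 px [256. 191.] mid [ 451.9 -136.6   91. ] ext [33.6 32.1  7. ] rect [ 451.8 -137.    32.6   32.9   74.1]
cap 1361 px [399. 192.] mid [453.7 -14.   90.9] ext [33.5 34.5  7.2] rect [453.5 -13.9  33.2  33.6  30.5]
blue 2030 px [132. 166.] mid [ 449.4 -265.6    7.6] ext [108.5 112.2  18. ] rect [ 453.5 -268.5   91.    96.7   18.8]
blue 2241 px [474. 291.] mid [617.6 145.7   7.6] ext [ 88.7 103.   18. ] rect [616.8 139.2  89.1  89.1  47. ]
blue 964 px [141. 283.] mid [ 604.7 -278.1    8. ] ext [51.1 64.6 16.6] rect [ 599.5 -282.8   35.9   67.4   31.2]
blue 93 px [255. 322.] mid [ 661.  -137.9    8.3] ext [26.8 12.1 14.8] rect [ 660.9 -138.2   12.2   25.9   85.3]
cap 200 px [20
[... 171 characters left out ...]
132.5  44.2  40.9  14.8]
cap 148 px [251. 175.] mid [455.7 -14.7  91.3] ext [32.1 31.9  6.7] rect [455.5 -15.7  30.4  31.9  29.7]
cap 194 px [283. 201.] mid [ 455.3 -138.    91. ] ext [33.9 33.2  7.3] rect [ 453.9 -138.1   33.5   32.2   34.9]
blue 482 px [273. 164.] mid [622.6 151.6   9. ] ext [ 94.5 116.3  16.8] rect [627.5 151.1 119.4  85.8  61.4]
blue 678 px [343. 212.] mid [ 633.4 -127.9    8.3] ext [111.2 111.1  18.5] rect [ 634.1 -127.5   99.1   73.7   34.5]
blue 702 px [385. 246.] mid [ 623.7 -270.     8.9] ext [87.6 78.2 16.7] rect [ 617.6 -272.2   75.3   66.3   47.8]
blue 1861 px [319. 270.] mid [ 452.9 -265.3    8.8] ext [111.2 109.9  17.4] rect [ 452.4 -260.9   91.7   97.7   19.4]
```

View pics/wrist3.png

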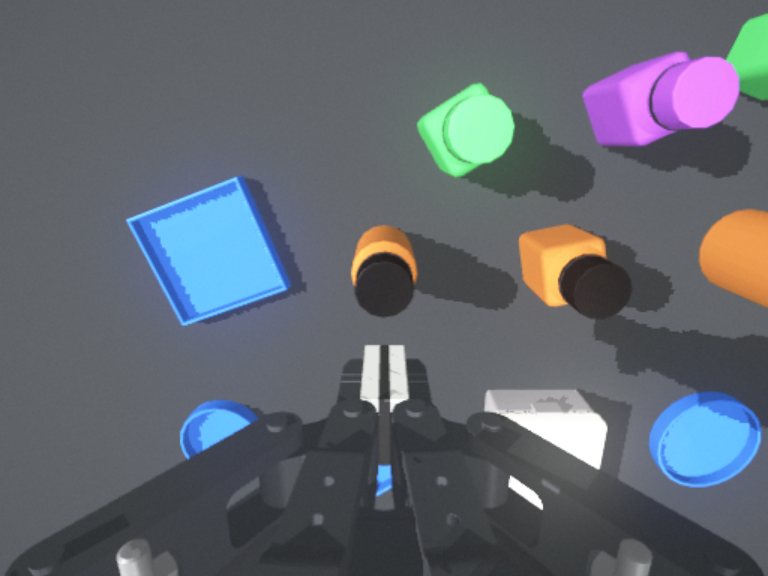

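View pics/side3.png

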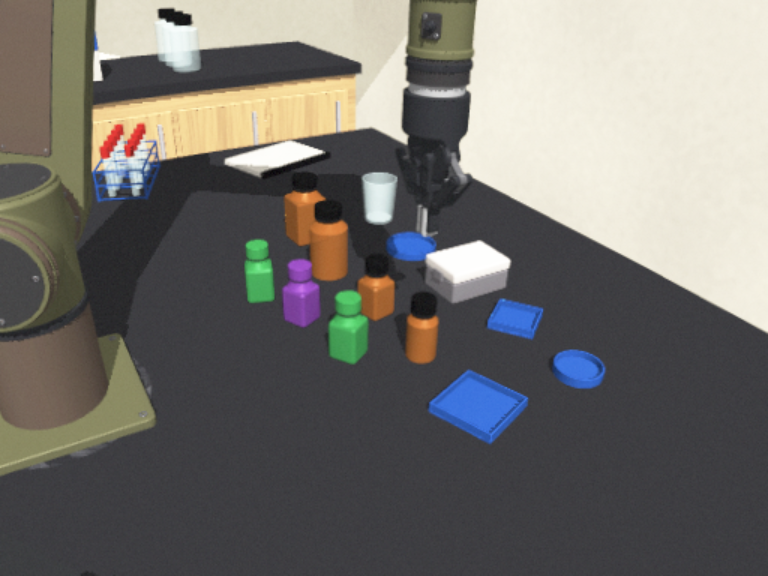

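The bottle hasn't moved. The shut tips end at (385,345) in the wrist view and (425,235) in the side view, while the reported TCP projects to (386,326) and (422,261). So the true tips are well above the reported TCP, and I'll measure by how much.

```bash
python3 - <<'E'
from h import *
p=r.sense()['position'];print(p)
d=load('wrist');W=cloud(d)
for u in (248,265):
  for v in range(226,250,3): print((u,v),W[v,u].round(1),d['pixels'][v,u].max())
d=load('side');W=cloud(d)
m=(np.abs(W[...,1]+136)<25)&(np.abs(W[...,0]-452)<30)&(W[...,2]>96)
v,u=np.where(m); Z=W[m]
o=np.argsort(Z[:,2])[:25]
for i in o[::2]: print((u[i],v[i]),Z[i].round(1),d['pixels'][v[i],u[i]])
cv2.imwrite('pics/s3c.png',cv2.resize(d['pixels'][80:180,240:360,::-1],None,fx=6,fy=6,interpolation=cv2.INTER_CUBIC))
E
```

```text
[ 449.47158293 -135.70903885  147.0087819 ]
(248, 226) [ 524.4 -146.4    1.7] 108
(248, 229) [ 529.5 -146.5   -0.7] 111
(248, 232) [ 439.1 -140.8  193.2] 231
(248, 235) [ 439.6 -140.8  195.5] 231
(248, 238) [ 439.2 -140.7  199.6] 232
(248, 241) [ 439.3 -140.6  202.4] 232
(248, 244) [ 439.4 -140.5  205.2] 232
(248, 247) [ 439.7 -140.5  207.5] 232
(265, 226) [ 524.4 -125.8    1.9] 108
(265, 229) [ 5.291e+02 -1.258e+02  5.000e-01] 109
(265, 232) [ 439.2 -132.3  193. ] 232
(265, 235) [ 439.3 -132.3  196.2] 231
(265, 238) [ 439.7 -132.4  198.7] 231
(265, 241) [ 439.8 -132.5  201.6] 232
(265, 244) [ 440.  -132.6  204.1] 232
(265, 247) [ 439.7 -132.7  207.5] 232
(np.int64(287), np.int64(157)) [ 454.4 -142.3  184.4] [112 115 120]
(np.int64(289), np.int64(156)) [ 459.2 -141.7  185. ] [103 101 103]
(np.int64(290), np.int64(156)) [ 460.3 -143.3  185.5] [77 78 79]
(np.int64(284), np.int64(157)) [ 447.5 -142.4  185.9] [128 134 159]
(np.int64(289), np.int64(155)) [ 460.2 -140.2  186.2] [118 117 118]
(np.int64(286), np.int64(156)) [ 452.4 -141.7  186.5] [127 126 126]
(np.int64(287), np.int64(156)) [ 453.8 -142.8  186.7] [129 128 129]
(np.int64(290), np.int64(155)) [ 460.5 -142.8  187.3] [137 136 137]
(np.int64(285), np.int64(156)) [ 449.4 -142.7  187.7] [125 126 128]
(np.int64(280), np.int64(155)) [ 443.  -135.9  188.2] [ 96 101 123]
(np.int64(283), np.int64(156)) [ 445.  -142.5  188.5] [189 189 189]
(np.int64(279), np.int64(154)) [ 442.1 -133.7  189.5] [ 97  98 102]
(np.int64(281), np.int64(155)) [ 442.4 -139.8  190. ] [159 161 162]
```

View pics/s3c.png

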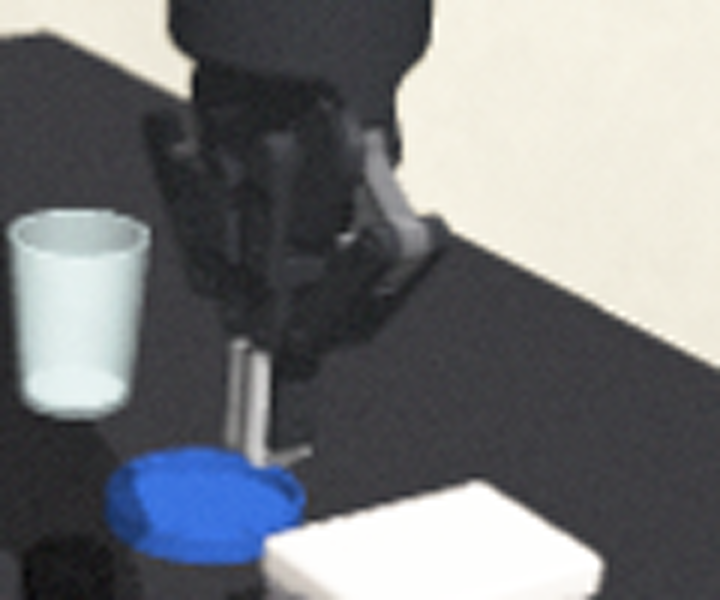

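The true tips sit about 39 mm above the reported TCP, and the lateral position agrees. That explains the empty close, so I'll allow for it: a tip height of 62 means a reported z of about 23. I'm opening and descending again, watching the force.

```bash
python3 -m crank '{"gripper":[-1,-1,-1,-1,-1,-1,-1],"travel":[[-0.003,-0.001,0],[0,0,0],[0,0,0],[0,0,0],[0,0,0.02],[0,0,0.02],[0,0,0.01]],"turn":[[0,-0.008,0],[0,0,0],[0,0,0],[0,0,0],[0,0,0],[0,0,0],[0,0,0]]}' 45
python3 st.py 452.4 -136.8 23
```

```text
time: 5.7
position: [450.0, -135.9, 91.5]
eef_rot: [-0.005, -3.134, -0.007]
contact_force: [-0.2, 0.1, 0.5]
finger_gap: 1.001
t 5.7 pos [ 450.  -135.9   91.5] F [-0.2  0.1  0.5] gap 1.001 q [-0.29  0.25 -0.45  0.89  0.   -0.29]
yaw y-axis deg 89.83 tilt fix(tool rotvec) [ 0.00432137 -0.00757127  0.        ]
tool travel mm [-3.  -1.2 68.5]
```

```bash
python3 -m crank '{"gripper":[-1,-1,-1,-1,-1],"travel":[[-0.002,-0.001,0.02],[0,0,0.02],[0,0,0.015],[0,0,0.006],[0,0,0.001]],"turn":[[0.004,-0.007,0],[0,0,0],[0,0,0],[0,0,0],[0,0,0]]}' 45
python3 st.py 452.4 -136.8 23
```

```text
time: 6.2
position: [450.7, -136.5, 25.8]
eef_rot: [-0.005, -3.138, -0.002]
contact_force: [0.0, 0.0, 1.0]
finger_gap: 0.998
t 6.2 pos [ 450.7 -136.5   25.8] F [0. 0. 1.] gap 0.998 q [-0.29  0.32 -0.55  0.71  0.   -0.29]
yaw y-axis deg 89.83 tilt fix(tool rotvec) [ 0.00104038 -0.00332848  0.        ]
tool travel mm [-1.7 -0.3  2.8]
```

```bash
python3 -m crank '{"gripper":[-1,1,1,1,1,1,1,1],"travel":[[-0.0015,0,0.003],[0,0,0],[0,0,0],[0,0,0],[0,0,0],[0,0,0],[0,0,0],[0,0,0]],"turn":[[0.001,-0.003,0],[0,0,0],[0,0,0],[0,0,0],[0,0,0],[0,0,0],[0,0,0],[0,0,0]]}' 45
python3 st.py 452.4 -136.8 23; python3 - <<'E'
from h import *
for n in ['wrist','side']:
    d=cap(n); cv2.imwrite(f'pics/{n}4.png',cv2.resize(d['pixels'][:,:,::-1],(768,576)))
cv2.imwrite('pics/s4c.png',cv2.resize(d['pixels'][130:290,200:400,::-1],None,fx=4,fy=3.75))
E
```

```text
time: 7.0
position: [454.6, -136.9, 25.3]
eef_rot: [0.004, 3.137, -0.001]
contact_force: [-0.2, -1.6, -1.6]
finger_gap: 0.391
t 7.0 pos [ 454.6 -136.9   25.3] F [-0.2 -1.6 -1.6] gap 0.391 q [-0.29  0.32 -0.55  0.7   0.   -0.29]
yaw y-axis deg 89.84 tilt fix(tool rotvec) [-0.00075566  0.00452971  0.        ]
tool travel mm [2.2 0.1 2.3]
```

View pics/s4c.png

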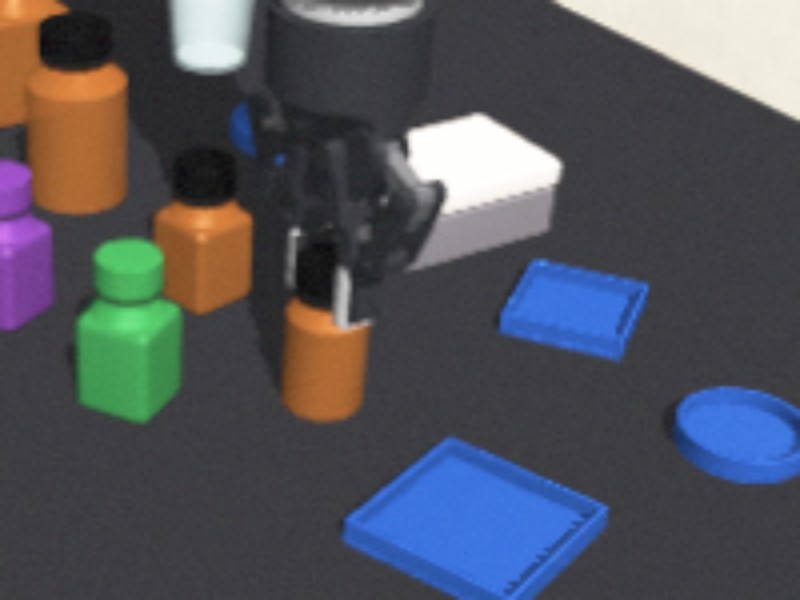

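Round_small is gripped: the gap is 0.39, about 33 mm, and the pads are beside the cap in the side view. I'll lift it and carry it to its tray.

```bash
python3 -m crank '{"gripper":[1,1,1,1,1,1,1,1,1],"travel":[[0,0,-0.02],[0,0,-0.03],[-0.030,-0.026,0],[-0.033,-0.028,0],[-0.033,-0.028,0],[-0.033,-0.028,0],[-0.02,-0.02,0],[0,0,0],[0,0,0]],"turn":[[0,0.004,0],[0,0,0],[0,0,0],[0,0,0],[0,0,0],[0,0,0],[0,0,0],[0,0,0],[0,0,0]]}' 45
python3 st.py 617 -277 29.3
```

```text
time: 8.0
position: [604.3, -270.7, 72.5]
eef_rot: [-0.002, -3.135, -0.002]
contact_force: [-1.2, -0.1, -1.6]
finger_gap: 0.389
t 8.0 pos [ 604.3 -270.7   72.5] F [-1.2 -0.1 -1.6] gap 0.389 q [-0.42  0.57  0.02  1.03 -0.   -0.42]
yaw y-axis deg 89.92 tilt fix(tool rotvec) [ 0.00123171 -0.00635625  0.        ]
tool travel mm [-13.   -6.3  43.1]
```

```bash
python3 -m crank '{"gripper":[1,1,1,1],"travel":[[-0.012,-0.006,0.012],[0,0,0.005],[0,0,0],[0,0,0]],"turn":[[0.001,-0.006,0],[0,0,0],[0,0,0],[0,0,0]]}' 45
python3 st.py 617 -277 29.3;python3 - <<'E'
from h import *
for n in ['wrist','side','top']:
    d=cap(n); cv2.imwrite(f'pics/{n}5.png',cv2.resize(d['pixels'][:,:,::-1],(768,576)))
d=load('side');cv2.imwrite('pics/s5c.png',cv2.resize(d['pixels'][160:290,310:470,::-1],None,fx=4.5,fy=4.5))
E
```

```text
time: 8.4
position: [613.8, -274.4, 52.7]
eef_rot: [0.0, -3.137, -0.004]
contact_force: [0.3, 0.5, -1.4]
finger_gap: 0.387
t 8.4 pos [ 613.8 -274.4   52.7] F [ 0.3  0.5 -1.4] gap 0.387 q [-0.42  0.59  0.02  1.    0.   -0.42]
yaw y-axis deg 90.0 tilt fix(tool rotvec) [ 0.00249904 -0.00445711  0.        ]
tool travel mm [-3.3 -2.7 23.4]
```

View pics/s5c.png

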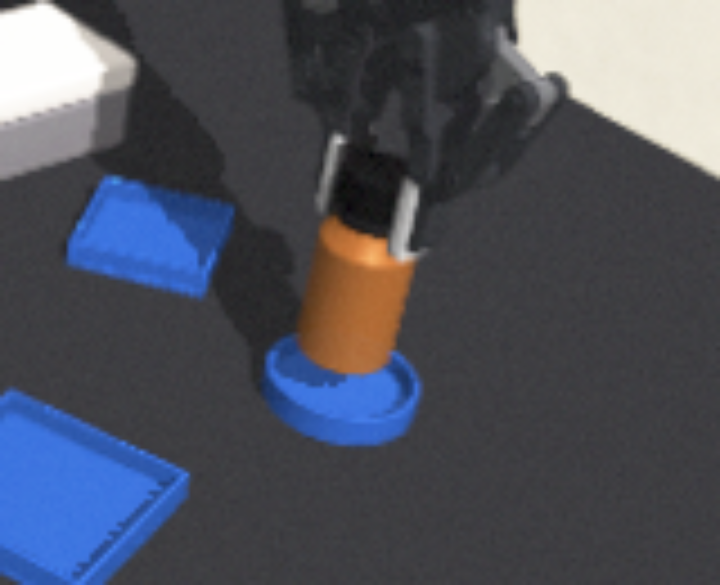

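View pics/wrist5.png

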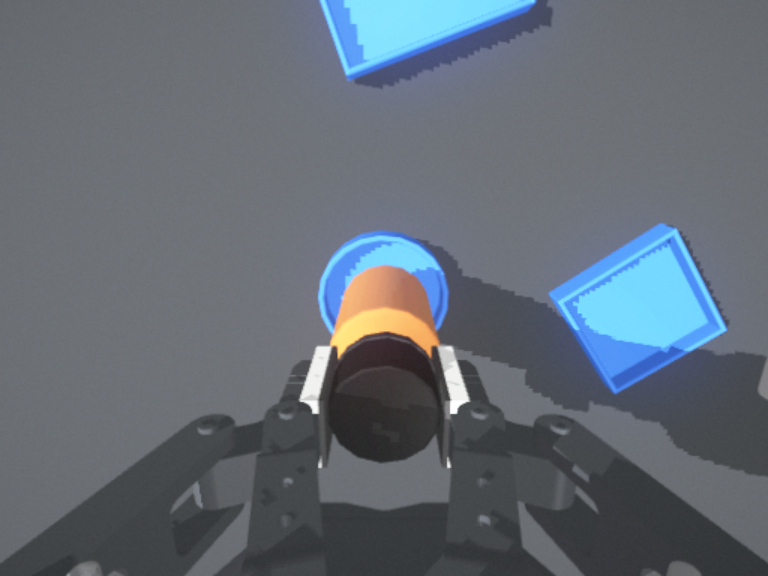

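```bash
cat > fit.py <<'E'
from h import *
from scipy.optimize import least_squares
def circ(P,rad,c0):
    f=lambda c: np.hypot(P[:,0]-c[0],P[:,1]-c[1])-rad
    return least_squares(f,c0,loss='soft_l1',f_scale=1.0).x
def body(n,c0,rad,z0,z1,fresh=False):
    d=cap(n) if fresh else load(n); W=cloud(d).reshape(-1,3); hsv=cv2.cvtColor(d['pixels'],cv2.COLOR_RGB2HSV).reshape(-1,3)
    q=(hsv[:,0]<18)&(hsv[:,1]>150)&(np.hypot(W[:,0]-c0[0],W[:,1]-c0[1])<rad+15)&(W[:,2]>z0)&(W[:,2]<z1)
    P=W[q]; return len(P),circ(P[:,:2],rad,c0).round(1)
def tray(n,c0,rad,fresh=False):
    d=cap(n) if fresh else load(n); W=cloud(d).reshape(-1,3); hsv=cv2.cvtColor(d['pixels'],cv2.COLOR_RGB2HSV).reshape(-1,3)
    q=(hsv[:,0]>95)&(hsv[:,0]<122)&(hsv[:,1]>130)&(np.abs(np.hypot(W[:,0]-c0[0],W[:,1]-c0[1])-rad)<7)&(W[:,2]>11)&(W[:,2]<18)
    P=W[q]; return len(P),circ(P[:,:2],rad-1,c0).round(1)
E
python3 - <<'E'
from fit import *
for n in ['wrist','side','top']:
    print(n,tray(n,(617,-277),34),body(n,(614,-275),21,30,75))
E
python3 st.py
```

```text
wrist (524, array([ 613.9, -275.9])) (0, array([ 614., -275.]))
side (131, array([ 615.1, -274.3])) (385, array([ 614., -273.]))
top (86, array([ 614.6, -274.4])) (113, array([ 612.8, -274.2]))
t 8.55 pos [ 614.3 -274.7   53.4] F [-0.5 -0.1 -1.2] gap 0.386 q [-0.42  0.59  0.02  1.    0.   -0.42]
yaw y-axis deg 89.99 tilt fix(tool rotvec) [ 0.0019509  -0.00333776  0.        ]
```

The tray centre is about (615,−275), and the bottle is within 1 mm of it. Lowering.

```bash
python3 -m crank '{"gripper":[1,1,1],"travel":[[-0.001,-0.001,0.008],[0,0,0.008],[0,0,0.004]],"turn":[[0.002,-0.004,0],[0,0,0],[0,0,0]]}' 45
python3 st.py 615.3 -275.5 29.3
```

```text
time: 8.85
position: [616.2, -276.0, 33.6]
eef_rot: [-0.0, 3.138, -0.002]
contact_force: [-0.5, -0.6, -1.4]
finger_gap: 0.384
t 8.85 pos [ 616.2 -276.    33.6] F [-0.5 -0.6 -1.4] gap 0.384 q [-0.42  0.61 -0.01  0.95  0.   -0.42]
yaw y-axis deg 90.01 tilt fix(tool rotvec) [-0.00151936  0.00375972  0.        ]
tool travel mm [0.9 0.5 4.3]
```

```bash
python3 -m crank '{"gripper":[1,1],"travel":[[0,0,0.003],[0,0,0.001]],"turn":[[-0.001,0.002,0],[0,0,0]]}' 45
python3 st.py 615.3 -275.5 29.3;python3 -m crank '{"gripper":[1],"travel":[[0,0,0.001]],"turn":[[0,0,0]]}' 45
python3 st.py 615.3 -275.5 29.3
```

```text
time: 9.05
position: [615.9, -275.8, 29.1]
eef_rot: [-0.0, 3.141, -0.0]
contact_force: [-2.2, 1.2, 8.7]
finger_gap: 0.382
t 9.05 pos [ 615.9 -275.8   29.1] F [-2.2  1.2  8.7] gap 0.382 q [-0.42  0.61 -0.01  0.95  0.   -0.42]
yaw y-axis deg 90.0 tilt fix(tool rotvec) [-1.99397454e-05  1.05345859e-03  0.00000000e+00]
tool travel mm [ 0.6  0.3 -0.2]
time: 9.15
position: [615.9, -275.8, 29.1]
eef_rot: [-0.0, 3.14, -0.0]
contact_force: [-2.5, 2.1, 7.9]
finger_gap: 0.386
t 9.15 pos [ 615.9 -275.8   29.1] F [-2.5  2.1  7.9] gap 0.386 q [-0.42  0.61 -0.01  0.94  0.   -0.42]
yaw y-axis deg 90.0 tilt fix(tool rotvec) [-8.26721216e-05  1.47050188e-03  0.00000000e+00]
tool travel mm [ 0.6  0.3 -0.2]
```

It is seated at the predicted height, z 29.1, with 8 N of contact. Releasing and rising.

```bash
python3 -m crank '{"gripper":[-0.2,-1,-1,-1,-1,-1,-1,-1],"travel":[[0,0,0],[0,0,0],[0,0,0],[0,0,-0.01],[0,0,-0.03],[0,0,-0.04],[0,0,-0.03],[0,0,0]],"turn":[[0,0,0],[0,0,0],[0,0,0],[0,0,0],[0,0,0],[0,0,0],[0,0,0],[0,0,0]]}' 45
python3 st.py 454 -13.7 120; python3 - <<'E'
from h import *
d=cap('side');cv2.imwrite('pics/s6c.png',cv2.resize(d['pixels'][90:300,200:480,::-1],None,fx=2.8,fy=2.8))
E
```

```text
time: 9.95
position: [615.7, -275.9, 144.6]
eef_rot: [0.0, 3.14, 0.0]
contact_force: [1.0, -0.1, 1.5]
finger_gap: 1.0
t 9.95 pos [ 615.7 -275.9  144.6] F [ 1.  -0.1  1.5] gap 1.0 q [-0.42  0.54  0.17  1.2   0.   -0.42]
yaw y-axis deg 90.0 tilt fix(tool rotvec) [8.12404457e-06 1.10972469e-03 0.00000000e+00]
tool travel mm [161.8 262.2  24.4]
```

View pics/s6c.png

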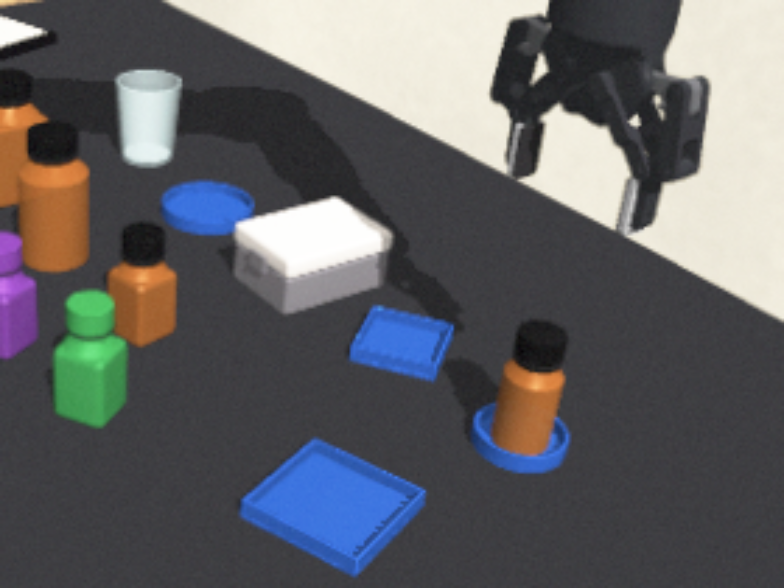

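Round_small stands upright inside its tray, in the crop around (530,395). Square_small is next.

```bash
python3 -m crank '{"gripper":[-1,-1,-1,-1,-1,-1,-1,-1,-1,-1],"travel":[[0.025,0.04,0],[0.025,0.04,0],[0.025,0.04,0],[0.025,0.04,0],[0.025,0.04,0],[0.02,0.03,0],[0.01,0.015,0.01],[0,0,0.01],[0,0,0.005],[0,0,0]],"turn":[[0,0.001,0],[0,0,0],[0,0,0],[0,0,0],[0,0,0],[0,0,0],[0,0,0],[0,0,0],[0,0,0],[0,0,0]]}' 45
python3 st.py 454 -13.7 23
```

```text
time: 11.0
position: [448.5, -23.3, 107.6]
eef_rot: [-0.003, -3.128, -0.003]
contact_force: [0.3, 0.2, -0.7]
finger_gap: 1.006
t 11.0 pos [448.5 -23.3 107.6] F [ 0.3  0.2 -0.7] gap 1.006 q [-0.05  0.2  -0.46  0.92  0.   -0.05]
yaw y-axis deg 89.88 tilt fix(tool rotvec) [ 0.00208877 -0.01325908  0.        ]
tool travel mm [-6.6  9.5 84.6]
```

```bash
python3 -m crank '{"gripper":[-1,-1,-1,-1,-1],"travel":[[-0.005,0.009,0],[0,0,0],[0,0,0.02],[0,0,0.015],[0,0,0]],"turn":[[0.002,-0.013,0],[0,0,0],[0,0,0],[0,0,0],[0,0,0]]}' 45
python3 st.py 454 -13.9 23
```

```text
time: 11.5
position: [459.4, -16.2, 72.8]
eef_rot: [0.01, 3.135, -0.002]
contact_force: [-1.3, 0.4, 0.7]
finger_gap: 1.001
t 11.5 pos [459.4 -16.2  72.8] F [-1.3  0.4  0.7] gap 1.001 q [-0.03  0.24 -0.52  0.81 -0.   -0.03]
yaw y-axis deg 89.62 tilt fix(tool rotvec) [-0.00094381  0.00641408  0.        ]
tool travel mm [ 5.8  2.4 49.7]
```

```bash
python3 -m crank '{"gripper":[-1,-1,-1,-1,-1],"travel":[[0.004,0.0015,0],[0,0,0.015],[0,0,0.015],[0,0,0.01],[0,0,0]],"turn":[[-0.001,0.005,0],[0,0,0],[0,0,0],[0,0,0],[0,0,0]]}' 45
python3 st.py 454 -13.9 23
```

```text
time: 12.0
position: [459.3, -15.3, 35.4]
eef_rot: [0.013, 3.134, -0.0]
contact_force: [-0.3, 0.7, -0.2]
finger_gap: 1.0
t 12.0 pos [459.3 -15.3  35.4] F [-0.3  0.7 -0.2] gap 1.0 q [-0.03  0.28 -0.57  0.71  0.   -0.03]
yaw y-axis deg 89.53 tilt fix(tool rotvec) [-0.00011043  0.00722603  0.        ]
tool travel mm [ 5.4  1.4 12.4]
```

```bash
python3 -m crank '{"gripper":[-1,-1,-1],"travel":[[0.0055,0.001,0.007],[0,0,0.004],[0,0,0.001]],"turn":[[0,0.008,0],[0,0,0],[0,0,0]]}' 45
python3 st.py 454 -13.9 24
```

```text
time: 12.3
position: [454.8, -14.3, 24.1]
eef_rot: [0.013, 3.14, -0.0]
contact_force: [0.1, -0.5, -0.4]
finger_gap: 0.999
t 12.3 pos [454.8 -14.3  24.1] F [ 0.1 -0.5 -0.4] gap 0.999 q [-0.03  0.29 -0.59  0.68 -0.   -0.02]
yaw y-axis deg 89.52 tilt fix(tool rotvec) [-0.00016176  0.0011277   0.        ]
tool travel mm [0.8 0.4 0.1]
```

```bash
python3 -m crank '{"gripper":[1,1,1,1,1,1,1],"travel":[[0.001,0,0],[0,0,0],[0,0,0],[0,0,0],[0,0,0],[0,0,0],[0,0,0]],"turn":[[0,0.001,0],[0,0,0],[0,0,0],[0,0,0],[0,0,0],[0,0,0],[0,0,0]]}' 45
python3 st.py 454 -13.9 24
```

```text
time: 13.0
position: [454.4, -13.9, 25.0]
eef_rot: [0.013, 3.14, 0.001]
contact_force: [-0.2, -0.3, -0.6]
finger_gap: 0.39
t 13.0 pos [454.4 -13.9  25. ] F [-0.2 -0.3 -0.6] gap 0.39 q [-0.03  0.29 -0.59  0.69  0.   -0.02]
yaw y-axis deg 89.54 tilt fix(tool rotvec) [0.00065974 0.00148692 0.        ]
tool travel mm [ 0.4 -0.   1. ]
```

```bash
python3 -m crank '{"gripper":[1,1,1,1,1,1,1,1,1,1,1],"travel":[[0,0,-0.02],[0,0,-0.03],[0,-0.035,0],[0,-0.04,0],[0,-0.032,0],[-0.02,-0.002,0],[-0.04,0,0],[-0.04,0,0],[-0.04,0,0],[-0.01,0,0],[0,0,0]],"turn":[[0,0,0],[0,0,0],[0,0,0],[0,0,0],[0,0,0],[0,0,0],[0,0,0],[0,0,0],[0,0,0],[0,0,0],[0,0,0]]}' 45
python3 st.py 626.5 -137.5 29
```

```text
time: 14.1
position: [604.6, -129.6, 73.2]
eef_rot: [-0.014, -3.137, 0.002]
contact_force: [-1.9, 0.5, -1.3]
finger_gap: 0.384
t 14.1 pos [ 604.6 -129.6   73.2] F [-1.9  0.5 -1.3] gap 0.384 q [-0.21  0.49 -0.11  0.97 -0.   -0.2 ]
yaw y-axis deg 89.48 tilt fix(tool rotvec) [-0.00137994 -0.00498242  0.        ]
tool travel mm [-22.2  -7.7  44.1]
```

```bash
python3 -m crank '{"gripper":[1,1,1,1,1,1,1],"travel":[[-0.02,-0.007,0],[0,0,0],[0,0,0],[0,0,0],[0,0,0],[0,0,0.005],[0,0,0]],"turn":[[-0.001,-0.005,0],[0,0,0],[0,0,-0.12],[0,0,-0.13],[0,0,-0.12],[0,0,0],[0,0,0]]}' 45
python3 st.py 626.5 -137.5 29; python3 - <<'E'
from h import *
for n in ['wrist','side','top']: d=cap(n); cv2.imwrite(f'pics/{n}7.png',cv2.resize(d['pixels'][:,:,::-1],(768,576)))
d=load('side');cv2.imwrite('pics/s7c.png',cv2.resize(d['pixels'][140:270,270:430,::-1],None,fx=4.5,fy=4.5))
E
```

```text
time: 14.8
position: [610.3, -135.0, 65.3]
eef_rot: [0.576, -3.071, -0.009]
contact_force: [0.2, 0.5, -0.2]
finger_gap: 0.386
t 14.8 pos [ 610.3 -135.    65.3] F [ 0.2  0.5 -0.2] gap 0.386 q [-0.22  0.52 -0.08  0.99 -0.   -0.59]
yaw y-axis deg 111.26 tilt fix(tool rotvec) [ 0.0085017 -0.0151448  0.       ]
tool travel mm [-14.7  -8.5  36.1]
```

View pics/s7c.png

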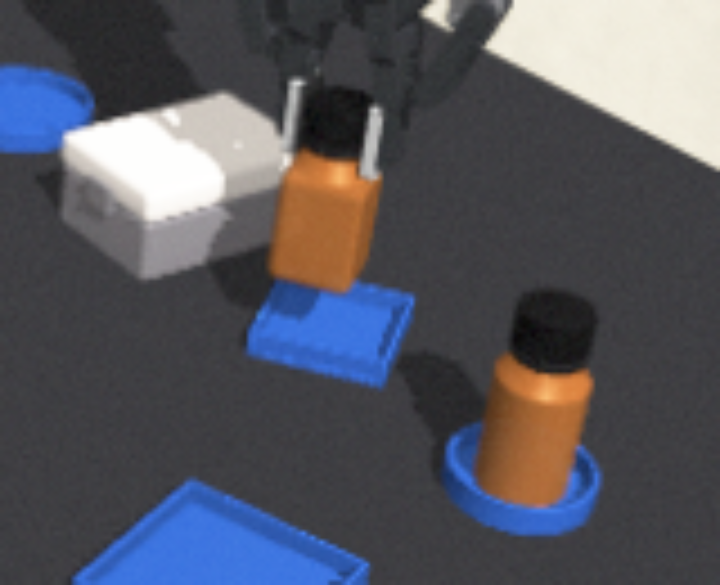

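View pics/wrist7.png

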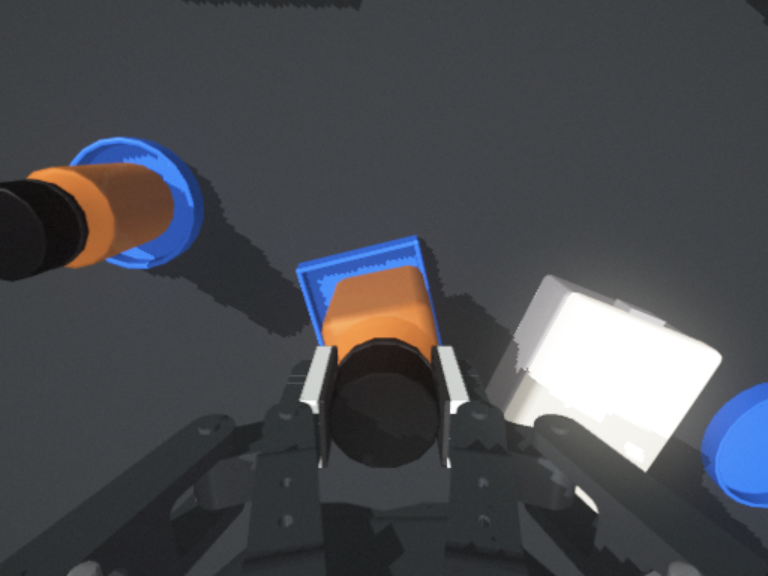

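```bash
cat >> fit.py <<'E'
from scipy.optimize import minimize
def sq(n,c,h,z0,z1,col,win,prior=0.01):
    d=load(n); W=cloud(d).reshape(-1,3); hsv=cv2.cvtColor(d['pixels'],cv2.COLOR_RGB2HSV).reshape(-1,3)
    k=((hsv[:,0]<18)&(hsv[:,1]>150)) if col=='amber' else ((hsv[:,0]>95)&(hsv[:,0]<122)&(hsv[:,1]>130))
    q=k&(np.hypot(W[:,0]-c[0],W[:,1]-c[1])<win)&(W[:,2]>z0)&(W[:,2]<z1); P=W[q][:,:2]
    def f(p):
        a=p[2]; e=P-p[:2]; x=e@[np.cos(a),np.sin(a)]; y=e@[-np.sin(a),np.cos(a)]
        m=np.maximum(abs(x),abs(y))-h; return np.mean(np.minimum(abs(m),6))+prior*np.hypot(*(p[:2]-c))
    b=min((minimize(f,[*c,np.deg2rad(a)],method='Nelder-Mead') for a in range(0,90,10)),key=lambda s:s.fun)
    return len(P),b.x[:2].round(1),round(np.rad2deg(b.x[2])%90,1),round(b.fun,2)
E
python3 - <<'E'
from fit import *
for n in ['wrist','side','top']:
    print(n,'tray',sq(n,(626.5,-137.5),32.5,11,18,'b',52),'bot',sq(n,(611,-135.5),21,44,92,'amber',32))
E
```

```text
wrist tray (702, array([ 622.7, -137.4]), np.float64(35.4), np.float64(0.8)) bot (1115, array([ 610.6, -136.2]), np.float64(33.6), np.float64(0.26))
side tray (139, array([ 625.2, -137.1]), np.float64(35.4), np.float64(1.31)) bot (383, array([ 612.3, -133.9]), np.float64(32.4), np.float64(1.05))
top tray (43, array([ 624.4, -136.1]), np.float64(35.5), np.float64(0.88)) bot (6, array([ 610.8, -135.2]), np.float64(34.3), np.float64(0.06))
```

```bash
python3 st.py 624 -137.2 50; python3 -m crank '{"gripper":[1,1,1],"travel":[[-0.011,-0.006,0.004],[0,0,0],[0,0,0]],"turn":[[0.008,-0.015,-0.025],[0,0,0],[0,0,0]]}' 45
python3 st.py 624 -137.2 29
```

```text
t 14.95 pos [ 612.  -135.3   66.2] F [-0.1 -1.3 -0.1] gap 0.386 q [-0.22  0.52 -0.08  0.99 -0.   -0.59]
yaw y-axis deg 111.33 tilt fix(tool rotvec) [ 0.00714125 -0.01298965  0.        ]
tool travel mm [-10.7  -6.2  16.1]
time: 15.25
position: [625.9, -137.1, 61.9]
eef_rot: [-0.62, 3.075, -0.002]
contact_force: [-0.3, -0.2, -1.4]
finger_gap: 0.382
t 15.25 pos [ 625.9 -137.1   61.9] F [-0.3 -0.2 -1.4] gap 0.382 q [-0.22  0.53 -0.07  0.96  0.   -0.61]
yaw y-axis deg 112.79 tilt fix(tool rotvec) [-0.00195578  0.00419552  0.        ]
tool travel mm [ 1.9  0.7 32.9]
```

```bash
python3 -m crank '{"gripper":[1,1,1,1],"travel":[[0.0015,0.0005,0.01],[0,0,0.008],[0,0,0.006],[0,0,0.002]],"turn":[[-0.002,0.004,0],[0,0,0],[0,0,0],[0,0,0]]}' 45
python3 st.py 624 -137.2 29
```

```text
time: 15.65
position: [624.1, -137.2, 33.4]
eef_rot: [0.62, -3.079, -0.001]
contact_force: [0.2, 0.4, -1.2]
finger_gap: 0.382
t 15.65 pos [ 624.1 -137.2   33.4] F [ 0.2  0.4 -1.2] gap 0.382 q [-0.22  0.55 -0.11  0.91  0.   -0.61]
yaw y-axis deg 112.77 tilt fix(tool rotvec) [ 0.00051342 -0.00071647  0.        ]
tool travel mm [0.1 0.  4.4]
```

```bash
python3 -m crank '{"gripper":[1,1,1],"travel":[[0,0,0.003],[0,0,0.001],[0,0,0.001]],"turn":[[0,0,0],[0,0,0],[0,0,0]]}' 45
python3 st.py 624 -137.2 29
```

```text
time: 15.95
position: [623.8, -137.0, 29.0]
eef_rot: [0.62, -3.079, -0.001]
contact_force: [-2.3, -0.2, 8.9]
finger_gap: 0.385
t 15.95 pos [ 623.8 -137.    29. ] F [-2.3 -0.2  8.9] gap 0.385 q [-0.22  0.56 -0.12  0.9   0.   -0.61]
yaw y-axis deg 112.76 tilt fix(tool rotvec) [ 0.00082542 -0.00093159  0.        ]
tool travel mm [-0.2 -0.2 -0. ]
```

Seated. Releasing, rising and turning back.

```bash
python3 -m crank '{"gripper":[-0.2,-1,-1,-1,-1,-1,-1,-1,-1,-1,-1,-1],"travel":[[0,0,0],[0,0,0],[0,0,0],[0,0,-0.01],[0,0,-0.03],[0,0,-0.04],[0,0,-0.04],[0,0,-0.01],[0,0,0],[0,0,0],[0,0,0],[0,0,0]],"turn":[[0,0,0],[0,0,0],[0,0,0],[0,0,0],[0,0,0],[0,0,0],[0,0,0],[0,0,0],[0,0,0.13],[0,0,0.13],[0,0,0.12],[0,0,0]]}' 45
python3 st.py 451.5 134.3 120; python3 - <<'E'
from h import *
d=cap('side');cv2.imwrite('pics/s8c.png',cv2.resize(d['pixels'][90:300,200:480,::-1],None,fx=2.8,fy=2.8))
E
```

```text
time: 17.15
position: [625.2, -137.4, 169.4]
eef_rot: [-0.005, 3.137, -0.001]
contact_force: [0.6, -0.1, -0.2]
finger_gap: 1.0
t 17.15 pos [ 625.2 -137.4  169.4] F [ 0.6 -0.1 -0.2] gap 1.0 q [-0.22  0.47  0.11  1.21  0.   -0.22]
yaw y-axis deg 90.19 tilt fix(tool rotvec) [-0.00079744  0.00433881  0.        ]
tool travel mm [172.9 272.3  48.4]
```

View pics/s8c.png

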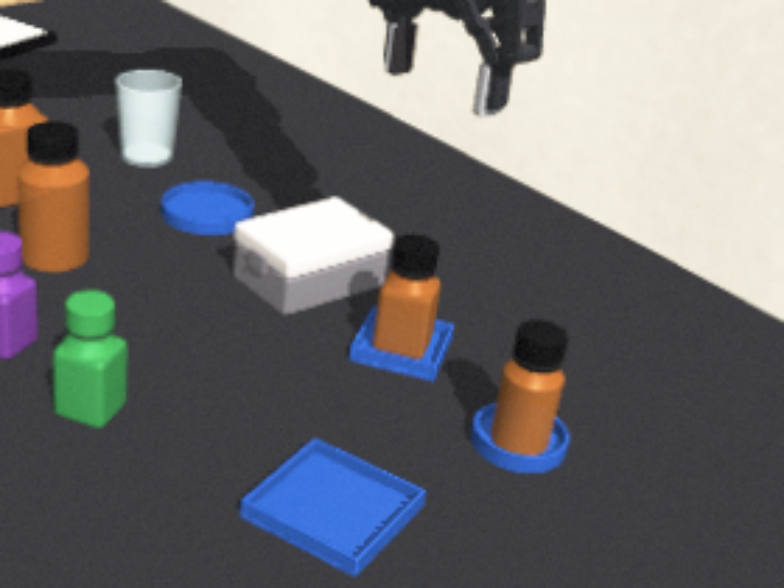

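Both small bottles stand in their trays, at (408,300) and (530,395) in the crop. Now round_large.

```bash
python3 -m crank '{"gripper":[-1,-1,-1,-1,-1,-1,-1,-1,-1,-1,-1],"travel":[[0.025,0.04,0],[0.025,0.04,0],[0.025,0.04,0],[0.025,0.04,0],[0.025,0.04,0],[0.025,0.035,0],[0.01,0.015,0],[0.003,0.005,0],[0,0,0.01],[0,0,0.01],[0,0,0]],"turn":[[0,0.002,0],[0,0,0],[0,0,0],[0,0,0],[0,0,0],[0,0,0],[0,0,0],[0,0,0],[0,0,0],[0,0,0],[0,0,0]]}' 50
python3 st.py 452 134 54; python3 - <<'E'
from h import *
d=cap('wrist');cv2.imwrite('pics/w9.png',cv2.resize(d['pixels'][:,:,::-1],(768,576)))
E
python3 caps.py wrist x
```

```text
time: 18.3
position: [454.5, 121.2, 143.8]
eef_rot: [-0.04, 3.139, -0.003]
contact_force: [0.2, 0.1, -0.8]
finger_gap: 1.001
t 18.3 pos [454.5 121.2 143.8] F [ 0.2  0.1 -0.8] gap 1.001 q [ 0.26  0.2  -0.36  1.01 -0.    0.24]
yaw y-axis deg 91.47 tilt fix(tool rotvec) [-0.00170788  0.00244497  0.        ]
tool travel mm [ 2.4 13.  89.8]
cap 2816 px [274. 199.] mid [450.3 133.9 121. ] ext [43.3 41.7  7.2] rect [450.3 134.   43.2  41.5   1.4]
cap 3123 px [448. 230.] mid [473.4 270.  121.1] ext [43.7 43.5  7.5] rect [473.8 269.7  43.6  43.2  11.9]
cap 92 px [  4. 330.] mid [ 608.1 -130.2   91.9] ext [4.5 7.  9.6] rect [ 607.9 -130.     7.4    3.5   80.3]
blue 1130 px [ 56. 282.] mid [ 611.4 -143.4    7.6] ext [ 72.1 107.2  16.4] rect [ 628.5 -143.1   70.8   88.7   35.8]
blue 398 px [267. 270.] mid [595.1 140.4   7.3] ext [43.2 87.  17.1] rect [592.2 143.1  88.   36.5  81.6]
blue 749 px [258. 305.] mid [619.9 138.3   9.3] ext [81.1 82.3 13.1] rect [624.3 135.8  82.7  71.1  62.8]
```

View pics/w9.png

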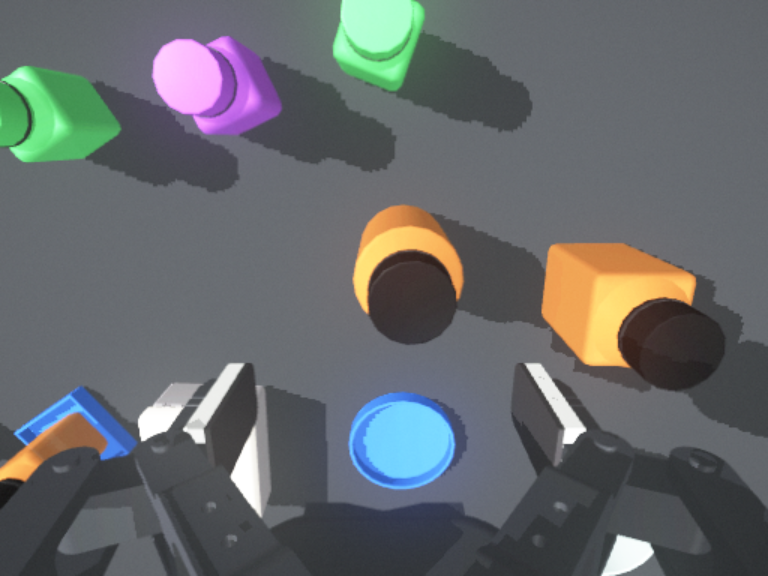

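The round_large cap is at about (412,297), at (451,134) in world coordinates. Centring over it and descending.

```bash
python3 -m crank '{"gripper":[-1,-1,-1,-1,-1],"travel":[[0.003,0.012,0],[0,0,0.01],[0,0,0.02],[0,0,0.01],[0,0,0]],"turn":[[-0.001,0.002,0.02],[0,0,0],[0,0,0],[0,0,0],[0,0,0]]}' 50
python3 st.py 451.2 134 54
```

```text
time: 18.85
position: [454.6, 129.2, 101.1]
eef_rot: [-0.0, 3.14, -0.004]
contact_force: [-0.6, -0.1, -0.2]
finger_gap: 0.998
t 18.85 pos [454.6 129.2 101.1] F [-0.6 -0.1 -0.2] gap 0.998 q [ 0.28  0.23 -0.43  0.9  -0.    0.28]
yaw y-axis deg 90.02 tilt fix(tool rotvec) [-0.00243689  0.00164943  0.        ]
tool travel mm [ 3.5  4.9 47.1]
```

```bash
python3 -m crank '{"gripper":[-1,-1,-1,-1,-1],"travel":[[0.003,0.004,0],[0,0,0],[0,0,0.015],[0,0,0.015],[0,0,0]],"turn":[[-0.002,0.001,0],[0,0,0],[0,0,0],[0,0,0],[0,0,0]]}' 50
python3 st.py 451.2 134 54
```

```text
time: 19.35
position: [454.0, 133.5, 72.9]
eef_rot: [0.0, 3.136, 0.001]
contact_force: [-0.4, 0.3, 0.7]
finger_gap: 1.003
t 19.35 pos [454.  133.5  72.9] F [-0.4  0.3  0.7] gap 1.003 q [ 0.29  0.26 -0.48  0.82 -0.    0.29]
yaw y-axis deg 89.99 tilt fix(tool rotvec) [0.00070574 0.0053986  0.        ]
tool travel mm [ 2.9  0.5 18.8]
```

```bash
python3 -m crank '{"gripper":[-1,-1,-1],"travel":[[0.004,0.0005,0.01],[0,0,0.006],[0,0,0.001]],"turn":[[0,0.006,0],[0,0,0],[0,0,0]]}' 50
python3 st.py 451.2 134 54
```

```text
time: 19.65
position: [451.4, 134.6, 56.7]
eef_rot: [-0.0, 3.139, 0.003]
contact_force: [-0.4, 0.2, -0.0]
finger_gap: 0.996
t 19.65 pos [451.4 134.6  56.7] F [-0.4  0.2 -0. ] gap 0.996 q [ 0.29  0.28 -0.51  0.78  0.    0.29]
yaw y-axis deg 90.02 tilt fix(tool rotvec) [0.0016899  0.00232412 0.        ]
tool travel mm [ 0.2 -0.6  2.7]
```

```bash
python3 -m crank '{"gripper":[-1,1,1,1,1,1,1,1],"travel":[[0.0005,-0.0005,0.0025],[0,0,0],[0,0,0],[0,0,0],[0,0,0],[0,0,0],[0,0,0],[0,0,0]],"turn":[[0.001,0.002,0],[0,0,0],[0,0,0],[0,0,0],[0,0,0],[0,0,0],[0,0,0],[0,0,0]]}' 70
python3 st.py 451.2 134 54
```

```text
time: 20.45
position: [451.9, 134.6, 55.0]
eef_rot: [-0.001, 3.14, 0.002]
contact_force: [0.6, -0.3, 0.2]
finger_gap: 0.497
t 20.45 pos [451.9 134.6  55. ] F [ 0.6 -0.3  0.2] gap 0.497 q [ 0.29  0.28 -0.51  0.78  0.    0.29]
yaw y-axis deg 90.02 tilt fix(tool rotvec) [0.00152795 0.00202345 0.        ]
tool travel mm [ 0.7 -0.6  1. ]
```

```bash
python3 -m crank '{"gripper":[1,1,1,1,1,1,1,1,1],"travel":[[0,0,-0.02],[0,0,-0.025],[-0.02,0.001,0],[-0.035,0.002,0],[-0.04,0.002,0],[-0.035,0.001,0],[-0.015,0,0],[0,0,0],[0,0,0]],"turn":[[0,0,0],[0,0,0],[0,0,0],[0,0,0],[0,0,0],[0,0,0],[0,0,0],[0,0,0],[0,0,0]]}' 70
python3 st.py 620 141.5 59; python3 - <<'E'
from fit import *
for n in ['wrist','side','top']: cap(n); print(n,tray(n,(620,141.5),44),body(n,(605,141),31,55,105))
E
python3 st.py
```

```text
time: 21.35
position: [591.2, 137.4, 91.2]
eef_rot: [0.001, -3.123, 0.008]
contact_force: [0.7, 0.7, -4.6]
finger_gap: 0.5
t 21.35 pos [591.2 137.4  91.2] F [ 0.7  0.7 -4.6] gap 0.5 q [ 0.23  0.47 -0.09  1.03 -0.    0.23]
yaw y-axis deg 90.05 tilt fix(tool rotvec) [-0.00491833 -0.01899997  0.        ]
tool travel mm [-29.4   4.2  31.6]
wrist (85, array([617.7, 138.1])) (933, array([590.5, 136.7]))
side (91, array([620.8, 139. ])) (331, array([593.3, 137.5]))
top (38, array([618.7, 140.2])) (155, array([590.9, 137.7]))
t 21.5 pos [590.6 137.6  91.9] F [-0.3  0.9 -4.2] gap 0.498 q [ 0.23  0.47 -0.09  1.03 -0.    0.23]
yaw y-axis deg 90.08 tilt fix(tool rotvec) [-0.00474261 -0.01839147  0.        ]
```

```bash
python3 -m crank '{"gripper":[1,1,1,1],"travel":[[-0.016,0.001,0],[-0.008,0,0],[0,0,0],[0,0,0]],"turn":[[-0.005,-0.018,0],[0,0,0],[0,0,0],[0,0,0]]}' 70
python3 st.py 619 139.2 59
```

```text
time: 21.9
position: [614.8, 138.8, 92.4]
eef_rot: [-0.003, 3.14, 0.001]
contact_force: [-0.2, -1.1, -5.1]
finger_gap: 0.496
t 21.9 pos [614.8 138.8  92.4] F [-0.2 -1.1 -5.1] gap 0.496 q [ 0.22  0.49 -0.05  1.02  0.    0.22]
yaw y-axis deg 90.12 tilt fix(tool rotvec) [0.0006456  0.00109497 0.        ]
tool travel mm [-4.2  0.4 33.4]
```

```bash
python3 -m crank '{"gripper":[1,1,1,1,1],"travel":[[-0.004,0,0],[0,0,0.008],[0,0,0.008],[0,0,0.006],[0,0,0.002]],"turn":[[0,0.001,0],[0,0,0],[0,0,0],[0,0,0],[0,0,0]]}' 70
python3 st.py 619 139.2 59; python3 - <<'E'
from fit import *
for n in ['side','top']: cap(n); print(n,tray(n,(620,141.5),44),body(n,(619,139),31,25,85))
E
```

```text
time: 22.4
position: [618.5, 138.8, 66.2]
eef_rot: [0.004, -3.141, -0.001]
contact_force: [0.0, -0.3, -3.5]
finger_gap: 0.496
t 22.4 pos [618.5 138.8  66.2] F [ 0.  -0.3 -3.5] gap 0.496 q [ 0.22  0.52 -0.08  0.97  0.    0.22]
yaw y-axis deg 90.13 tilt fix(tool rotvec) [ 0.0004901  -0.00091063  0.        ]
tool travel mm [-0.6  0.4  7.2]
side (82, array([621.1, 138.7])) (472, array([621.4, 138.8]))
top (97, array([619.3, 140.2])) (227, array([618.8, 139.1]))
```

Centred, with the body fit matching the tray fit in both cameras. Lowering the rest.

```bash
python3 -m crank '{"gripper":[1,1,1,1],"travel":[[0,0,0.004],[0,0,0.002],[0,0,0.001],[0,0,0.001]],"turn":[[0,-0.001,0],[0,0,0],[0,0,0],[0,0,0]]}' 70
python3 st.py 619 139.2 59
```

```text
time: 22.9
position: [619.2, 139.0, 59.1]
eef_rot: [-0.004, 3.14, 0.001]
contact_force: [-2.1, -0.4, 2.5]
finger_gap: 0.493
t 22.9 pos [619.2 139.   59.1] F [-2.1 -0.4  2.5] gap 0.493 q [ 0.22  0.52 -0.09  0.95  0.    0.22]
yaw y-axis deg 90.13 tilt fix(tool rotvec) [0.00086448 0.00198671 0.        ]
tool travel mm [0.2 0.2 0.1]
```

```bash
python3 -m crank '{"gripper":[1,-0.1,-1,-1,-1,-1,-1,-1,-1,-1],"travel":[[0,0,0.001],[0,0,0],[0,0,0],[0,0,0],[0,0,-0.01],[0,0,-0.03],[0,0,-0.03],[0,0,-0.02],[0,0,0],[0,0,0]],"turn":[[0,0,0],[0,0,0],[0,0,0],[0,0,0],[0,0,0],[0,0,0],[0,0,0],[0,0,0],[0,0,0],[0,0,0]]}' 70
python3 st.py 473.8 270 120; python3 - <<'E'
from h import *
d=cap('side');cv2.imwrite('pics/s10c.png',cv2.resize(d['pixels'][70:280,180:460,::-1],None,fx=2.8,fy=2.8))
E
```

```text
time: 23.9
position: [622.1, 139.6, 157.2]
eef_rot: [-0.003, 3.13, 0.005]
contact_force: [0.2, 0.0, -1.0]
finger_gap: 1.002
t 23.9 pos [622.1 139.6 157.2] F [ 0.2  0.  -1. ] gap 1.002 q [0.22 0.46 0.07 1.17 0.   0.22]
yaw y-axis deg 90.13 tilt fix(tool rotvec) [0.00291111 0.01109832 0.        ]
tool travel mm [148.4 130.6  35.9]
```

View pics/s10c.png

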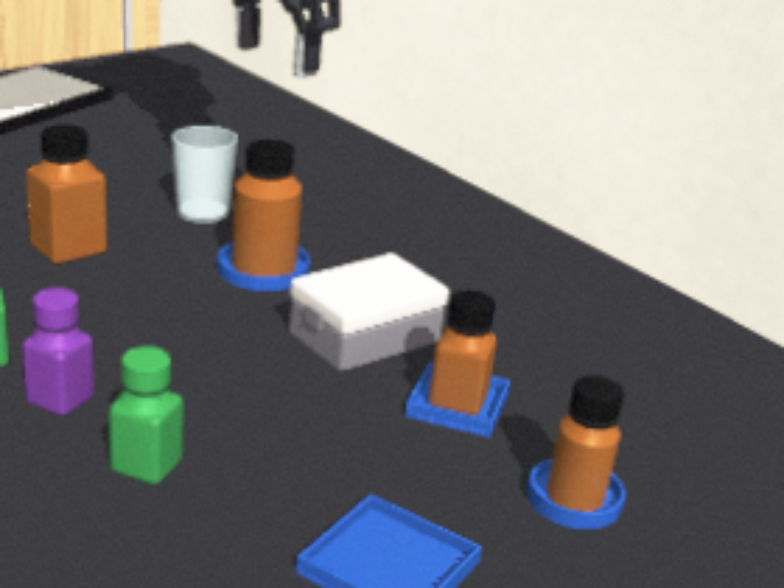

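Three are in. Square_large is last, at (66,195) in this crop.

```bash
python3 -m crank '{"gripper":[-1,-1,-1,-1,-1,-1,-1,-1],"travel":[[0.03,0.027,0],[0.035,0.03,0],[0.035,0.03,0],[0.03,0.027,0],[0.008,0.007,0],[0,0,0.01],[0,0,0],[0,0,0]],"turn":[[0.003,0.011,0],[0,0,0],[0,0,0],[0,0,0],[0,0,0],[0,0,0],[0,0,0],[0,0,0]]}' 70
python3 st.py 473.8 270 55; python3 caps.py wrist;  python3 - <<'E'
from fit import *
for n in ['wrist','side']: cap(n); print(sq(n,(474,270.5),30,15,80,'amber',48))
E
```

```text
time: 24.75
position: [477.3, 259.7, 135.9]
eef_rot: [-0.003, -3.131, 0.011]
contact_force: [0.8, 0.0, -0.5]
finger_gap: 0.998
t 24.75 pos [477.3 259.7 135.9] F [ 0.8  0.  -0.5] gap 0.998 q [ 0.5   0.33 -0.19  1.06 -0.    0.5 ]
yaw y-axis deg 89.89 tilt fix(tool rotvec) [-0.00712159 -0.01068275  0.        ]
tool travel mm [ 2.7 10.8 80.8]
cap 2954 px [273. 203.] mid [473.2 270.9 121.3] ext [43.5 41.9  7.8] rect [473.1 270.9  43.1  41.6  12. ]
cap 412 px [ 98. 371.] mid [619.2 125.7 126.7] ext [29.6 18.3  2.9] rect [620.2 125.5  29.2  16.2  10.8]
blue 647 px [184. 282.] mid [616.6 168.9  10.8] ext [77.  26.9 23.3] rect [616.3 169.5  77.   25.9   1.5]
(757, array([473.5, 270.3]), np.float64(1.7), np.float64(0.18))
(611, array([476.8, 272. ]), np.float64(1.5), np.float64(1.18))
```

```bash
python3 -m crank '{"gripper":[-1,-1,-1,-1,-1,-1],"travel":[[0.003,0.009,0],[0,0,0],[0,0,0.015],[0,0,0.015],[0,0,0.005],[0,0,0]],"turn":[[-0.007,-0.01,0],[0,0,0],[0,0,0],[0,0,0],[0,0,0],[0,0,0]]}' 70
python3 st.py 474 270.7 55
```

```text
time: 25.5
position: [477.9, 269.5, 102.2]
eef_rot: [0.009, 3.136, 0.005]
contact_force: [-0.4, 1.1, 0.5]
finger_gap: 0.997
t 25.5 pos [477.9 269.5 102.2] F [-0.4  1.1  0.5] gap 0.997 q [ 0.51  0.35 -0.26  0.95  0.    0.52]
yaw y-axis deg 89.67 tilt fix(tool rotvec) [0.00341436 0.00539878 0.        ]
tool travel mm [ 4.1  1.  47.2]
```

```bash
python3 -m crank '{"gripper":[-1,-1,-1,-1,-1],"travel":[[0.0035,0.001,0],[0,0,0.012],[0,0,0.015],[0,0,0.008],[0,0,0]],"turn":[[0.003,0.005,0],[0,0,0],[0,0,0],[0,0,0],[0,0,0]]}' 70
python3 st.py 474 270.7 55
```

```text
time: 26.0
position: [475.7, 271.7, 67.2]
eef_rot: [0.009, 3.138, 0.003]
contact_force: [0.1, -0.2, 0.1]
finger_gap: 0.999
t 26.0 pos [475.7 271.7  67.2] F [ 0.1 -0.2  0.1] gap 0.999 q [ 0.52  0.38 -0.32  0.87  0.    0.52]
yaw y-axis deg 89.69 tilt fix(tool rotvec) [0.00218917 0.00366143 0.        ]
tool travel mm [ 1.7 -1.  12.2]
```

```bash
python3 -m crank '{"gripper":[-1,-1,-1],"travel":[[0.002,-0.001,0.008],[0,0,0.003],[0,0,0.001]],"turn":[[0.003,0.004,0],[0,0,0],[0,0,0]]}' 70
python3 st.py 474 270.7 55
```

```text
time: 26.3
position: [474.1, 271.0, 54.8]
eef_rot: [0.009, 3.141, -0.001]
contact_force: [0.1, 0.2, 0.8]
finger_gap: 1.004
t 26.3 pos [474.1 271.   54.8] F [0.1 0.2 0.8] gap 1.004 q [ 0.52  0.39 -0.33  0.85 -0.    0.53]
yaw y-axis deg 89.69 tilt fix(tool rotvec) [-0.00056743  0.0002571   0.        ]
tool travel mm [ 0.1 -0.3 -0.2]
```

```bash
python3 -m crank '{"gripper":[1,1,1,1,1,1,1],"travel":[[0,0,0],[0,0,0],[0,0,0],[0,0,0],[0,0,0],[0,0,0],[0,0,0]],"turn":[[0,0,0],[0,0,0],[0,0,0],[0,0,0],[0,0,0],[0,0,0],[0,0,0]]}' 70
python3 st.py 474 270.7 55
```

```text
time: 27.0
position: [474.9, 271.5, 55.6]
eef_rot: [0.009, 3.14, 0.001]
contact_force: [-0.1, 0.3, -0.7]
finger_gap: 0.495
t 27.0 pos [474.9 271.5  55.6] F [-0.1  0.3 -0.7] gap 0.495 q [ 0.52  0.39 -0.33  0.85 -0.    0.53]
yaw y-axis deg 89.69 tilt fix(tool rotvec) [0.00069081 0.00193864 0.        ]
tool travel mm [ 0.9 -0.8  0.6]
```

```bash
python3 -m crank '{"gripper":[1,1,1,1,1,1,1,1,1,1],"travel":[[0,0,-0.02],[0,0,-0.03],[0,-0.02,-0.005],[0.001,-0.035,0],[0.001,-0.04,0],[0.001,-0.04,0],[0.001,-0.04,0],[0.001,-0.04,0],[0.001,-0.03,0],[0,-0.01,0]],"turn":[[0,0,0],[0,0,0],[0,0,0],[0,0,0],[0,0,0],[0,0,0],[0,0,0],[0,0,0],[0,0,0],[0,0,0]]}' 70
python3 st.py 452.5 -265.5 105
```

```text
time: 28.0
position: [462.2, 8.0, 107.6]
eef_rot: [0.001, -3.133, 0.006]
contact_force: [0.2, 0.4, -3.2]
finger_gap: 0.493
t 28.0 pos [462.2   8.  107.6] F [ 0.2  0.4 -3.2] gap 0.493 q [ 0.02  0.22 -0.44  0.92 -0.    0.02]
yaw y-axis deg 90.04 tilt fix(tool rotvec) [-0.00402794 -0.00901898  0.        ]
tool travel mm [   9.9 -273.4    3.8]
```

```bash
python3 -m crank '{"gripper":[1,1,1,1,1,1,1,1,1,1],"travel":[[0,-0.025,0],[0,-0.035,0],[0,-0.04,0],[0,-0.04,0],[0,-0.04,0],[0,-0.04,0],[0,-0.022,0],[0,-0.007,0],[0,0,0],[0,0,0]],"turn":[[-0.004,-0.009,0],[0,0,0],[0,0,0],[0,0,0],[0,0,0],[0,0,0],[0,0,0],[0,0,0],[0,0,0],[0,0,0]]}' 70
python3 st.py 452.5 -265.5 105
```

```text
time: 29.0
position: [460.4, -246.1, 102.6]
eef_rot: [0.006, -3.136, -0.013]
contact_force: [-1.2, 0.1, -3.3]
finger_gap: 0.496
t 29.0 pos [ 460.4 -246.1  102.6] F [-1.2  0.1 -3.3] gap 0.496 q [-0.49  0.32 -0.31  0.95  0.   -0.5 ]
yaw y-axis deg 90.21 tilt fix(tool rotvec) [ 0.0083946  -0.00594685  0.        ]
tool travel mm [  8.  -19.4  -2.5]
```

Now the last small shift and the yaw. The bottle's yaw is about 1.7 + 0.5 = 2.2° and the tray's is 19.5°, so it needs about +17.3°.

```bash
python3 -m crank '{"gripper":[1,1,1,1,1,1,1],"travel":[[0.008,-0.017,0],[0,0,0],[0,0,0],[0,0,0],[0,0,0],[0,0,0],[0,0,0]],"turn":[[0.008,-0.006,0],[0,0,0],[0,0,-0.1],[0,0,-0.1],[0,0,-0.08],[0,0,0],[0,0,0]]}' 70
python3 st.py 452.5 -265.5 59.6; python3 - <<'E'
from fit import *
for n in ['wrist','side','top']: 
    d=cap(n); cv2.imwrite(f'pics/{n}11.png',cv2.resize(d['pixels'][:,:,::-1],(768,576)))
    print(n,'tray',sq(n,(453,-265.5),42.5,11,18,'b',66),'bot',sq(n,(454,-262),30,60,128,'amber',46))
E
python3 st.py
```

```text
time: 29.7
position: [452.6, -251.0, 101.8]
eef_rot: [0.478, -3.104, -0.014]
contact_force: [-0.6, -0.5, -3.4]
finger_gap: 0.494
t 29.7 pos [ 452.6 -251.   101.8] F [-0.6 -0.5 -3.4] gap 0.494 q [-0.51  0.31 -0.32  0.94  0.01 -0.82]
yaw y-axis deg 107.51 tilt fix(tool rotvec) [0.0090558  0.00043348 0.        ]
tool travel mm [  4.4 -14.2  42.1]
wrist tray (552, array([ 450.3, -265.2]), np.float64(20.3), np.float64(0.87)) bot (171, array([ 452.3, -252.4]), np.float64(20.0), np.float64(0.41))
side tray (320, array([ 452.8, -265.2]), np.float64(19.9), np.float64(0.93)) bot (1399, array([ 454. , -249.4]), np.float64(18.7), np.float64(0.9))
top tray (166, array([ 452.2, -263.8]), np.float64(19.9), np.float64(0.81)) bot (227, array([ 451.3, -251.4]), np.float64(19.6), np.float64(0.65))
t 29.85 pos [ 452.5 -251.7  101.8] F [ 0.7  0.1 -3.3] gap 0.5 q [-0.51  0.31 -0.32  0.94  0.01 -0.82]
yaw y-axis deg 107.5 tilt fix(tool rotvec) [0.00849659 0.00036551 0.        ]
```

View pics/wrist11.png

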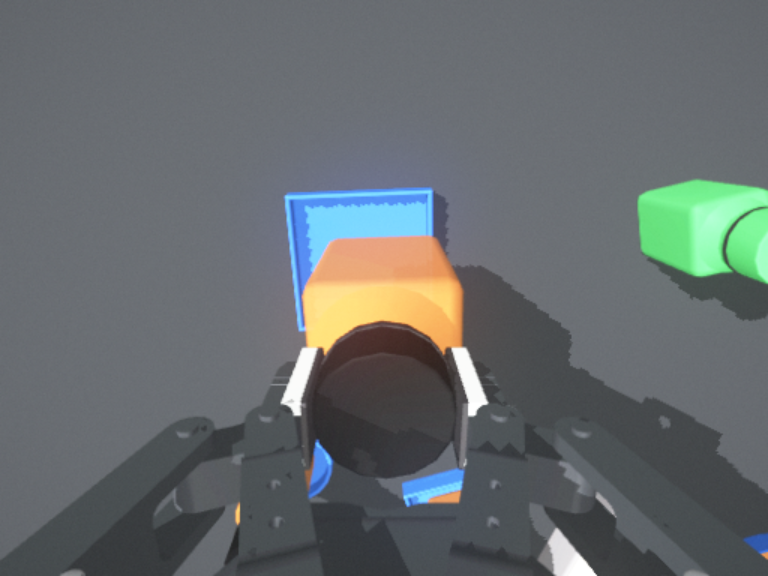

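Yaw matches, 19.6° against 20°. The bottle is 13.5 mm short in y, so I'll correct that.

```bash
python3 -m crank '{"gripper":[1,1,1,1,1,1],"travel":[[0.004,-0.0115,0],[0,0,0],[0,0,0.01],[0,0,0.012],[0,0,0.005],[0,0,0]],"turn":[[0.0085,0,0],[0,0,0],[0,0,0],[0,0,0],[0,0,0],[0,0,0]]}' 70
python3 st.py 452.2 -265 59.6
```

```text
time: 30.45
position: [452.1, -265.7, 72.6]
eef_rot: [-0.473, 3.105, -0.001]
contact_force: [-1.1, -0.3, -3.1]
finger_gap: 0.494
t 30.45 pos [ 452.1 -265.7   72.6] F [-1.1 -0.3 -3.1] gap 0.494 q [-0.53  0.34 -0.36  0.87 -0.   -0.83]
yaw y-axis deg 107.32 tilt fix(tool rotvec) [-0.00096352  0.00066385  0.        ]
tool travel mm [-0.3  0.6 13. ]
```

```bash
python3 - <<'E'
from fit import *
for n in ['side','top']: 
    d=cap(n)
    print(n,'tray',sq(n,(453,-265.5),42.5,11,18,'b',66),'bot',sq(n,(452,-265),30,35,98,'amber',46))
E
python3 -m crank '{"gripper":[1,1,1],"travel":[[0,0.0005,0.006],[0,0,0.004],[0,0,0.001]],"turn":[[-0.001,0,0],[0,0,0],[0,0,0]]}' 70
python3 st.py 452.2 -265 59.6
```

```text
side tray (264, array([ 452.9, -265.3]), np.float64(19.7), np.float64(0.92)) bot (1249, array([ 453.6, -264.4]), np.float64(19.3), np.float64(0.69))
top tray (175, array([ 452.2, -264. ]), np.float64(19.8), np.float64(0.77)) bot (251, array([ 452.3, -265.3]), np.float64(19.3), np.float64(0.41))
time: 30.85
position: [453.4, -265.9, 62.5]
eef_rot: [-0.473, 3.102, -0.003]
contact_force: [-1.2, -0.5, -3.4]
finger_gap: 0.497
t 30.85 pos [ 453.4 -265.9   62.5] F [-1.2 -0.5 -3.4] gap 0.497 q [-0.53  0.35 -0.38  0.84  0.   -0.83]
yaw y-axis deg 107.34 tilt fix(tool rotvec) [-0.00234394  0.00295871  0.        ]
tool travel mm [0.9 1.2 2.9]
```

```bash
python3 -m crank '{"gripper":[1,1,1],"travel":[[0.0005,0.001,0.002],[0,0,0.0015],[0,0,0.001]],"turn":[[-0.002,0.003,0],[0,0,0],[0,0,0]]}' 70
python3 st.py 452.2 -265 59.6
```

```text
time: 31.15
position: [452.7, -264.9, 59.6]
eef_rot: [-0.474, 3.105, -0.001]
contact_force: [-2.9, 2.0, 7.8]
finger_gap: 0.502
t 31.15 pos [ 452.7 -264.9   59.6] F [-2.9  2.   7.8] gap 0.502 q [-0.53  0.36 -0.38  0.84 -0.   -0.83]
yaw y-axis deg 107.34 tilt fix(tool rotvec) [-0.0006286   0.00036095  0.        ]
tool travel mm [ 0.5  0.1 -0. ]
```

Seated at the predicted z 59.6. Releasing and withdrawing.

```bash
python3 -m crank '{"gripper":[-0.1,-1,-1,-1,-1,-1,-1,-1,-1],"travel":[[0,0,0],[0,0,0],[0,0,0],[0,0,-0.01],[0,0,-0.03],[0,0,-0.04],[0,0,-0.04],[0,0,-0.01],[0,0,0]],"turn":[[0,0,0],[0,0,0],[0,0,0],[0,0,0],[0,0,0],[0,0,0],[0,0,0],[0,0,0],[0,0,0]]}' 70
python3 -m crank '{"gripper":[-1,-1,-1,-1],"travel":[[0.03,0,-0.02],[0.04,0,-0.01],[0.02,0,0],[0,0,0]],"turn":[[0,0,0],[0,0,0],[0,0,0],[0,0,0]]}'
python3 st.py; python3 - <<'E'
from fit import *
for n in ['side','top']:
    d=cap(n); cv2.imwrite(f'pics/{n}12.png',cv2.resize(d['pixels'][:,:,::-1],(768,576)))
    print(n,'SL',sq(n,(453,-265.5),42.5,11,18,'b',66),sq(n,(452.5,-265),30,22,86,'amber',46))
    print('SS',sq(n,(624,-137),32.5,11,18,'b',52),sq(n,(624,-137),21,20,60,'amber',32))
    print('RS',tray(n,(616,-275.5),34),body(n,(616,-275.5),21,20,60)); print('RL',tray(n,(619,139),44),body(n,(619,139),31,20,86))
E
python3 caps.py top x | grep cap; python3 caps.py side x | grep cap
```

```text
time: 32.05
position: [453.9, -265.5, 198.4]
eef_rot: [-0.473, 3.101, -0.006]
contact_force: [0.1, -0.4, 0.2]
finger_gap: 1.001
time: 32.45
position: [365.2, -292.0, 225.7]
eef_rot: [-0.478, 3.103, -0.002]
contact_force: [-0.3, -0.1, 1.2]
finger_gap: 0.999
t 32.45 pos [ 365.2 -292.   225.7] F [-0.3 -0.1  1.2] gap 0.999 q [-0.67  0.15 -0.21  1.21  0.   -0.98]
yaw y-axis deg 107.5 tilt fix(tool rotvec) [-0.00169624  0.00141306  0.        ]
side SL (258, array([ 453. , -265.3]), np.float64(19.7), np.float64(0.86)) (1242, array([ 454.3, -263.4]), np.float64(19.4), np.float64(0.7))
SS (92, array([ 625.5, -136.8]), np.float64(34.8), np.float64(1.15)) (327, array([ 625.5, -136. ]), np.float64(34.5), np.float64(1.1))
RS (131, array([ 615.1, -274.6])) (345, array([ 616.2, -274.6]))
RL (86, array([620.7, 138.3])) (493, array([622.5, 139.1]))
top SL (163, array([ 452., -264.]), np.float64(19.6), np.float64(0.81)) (293, array([ 452.1, -264.5]), np.float64(19.4), np.float64(0.62))
SS (121, array([ 624.2, -136.2]), np.float64(34.9), np.float64(0.83)) (134, array([ 624.5, -136.3]), np.float64(34.5)
[... 227 characters left out ...]
9.2  41.1  38.8  26.8]
cap 220 px [320. 125.] mid [ 622.7 -136.1   95. ] ext [31.9 30.7  8.1] rect [ 623.2 -136.4   30.    32.    81.8]
cap 233 px [389. 130.] mid [ 613.6 -274.    95. ] ext [32.7 31.8  7.1] rect [ 613.8 -274.7   29.5   33.    44.6]
cap 432 px [393. 207.] mid [ 450.7 -263.3  124.9] ext [39.  42.7  7.4] rect [ 452.8 -263.1   37.4   41.8   26.1]
cap 186 px [348. 180.] mid [ 624.5 -136.5   95.4] ext [35.5 34.7  6.5] rect [ 624.2 -137.3   33.4   33.3   59.3]
cap 251 px [393. 212.] mid [ 615.4 -275.9   96.4] ext [34.5 31.6  7.2] rect [ 614.8 -276.3   31.    34.5   76. ]
cap 536 px [325. 221.] mid [ 453.  -264.9  124.8] ext [44.1 42.9  7.1] rect [ 453.7 -264.8   44.5   42.    11.9]
```

View pics/side12.png

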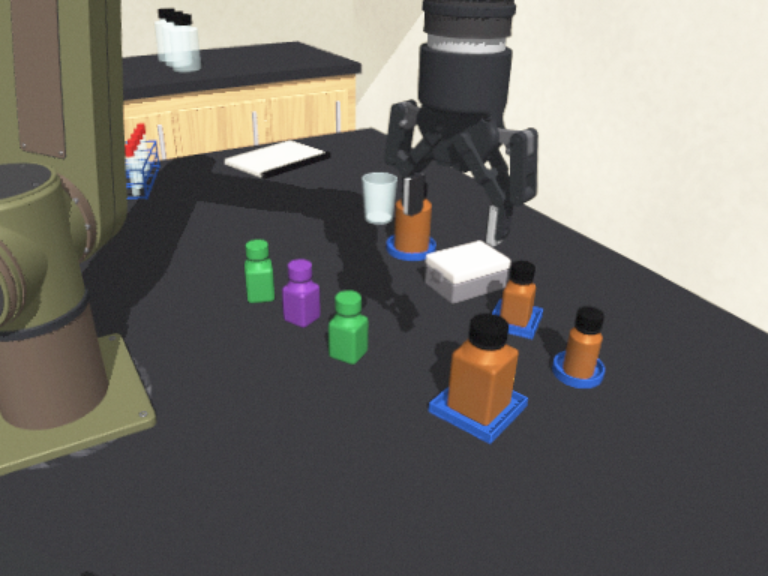

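View pics/top12.png

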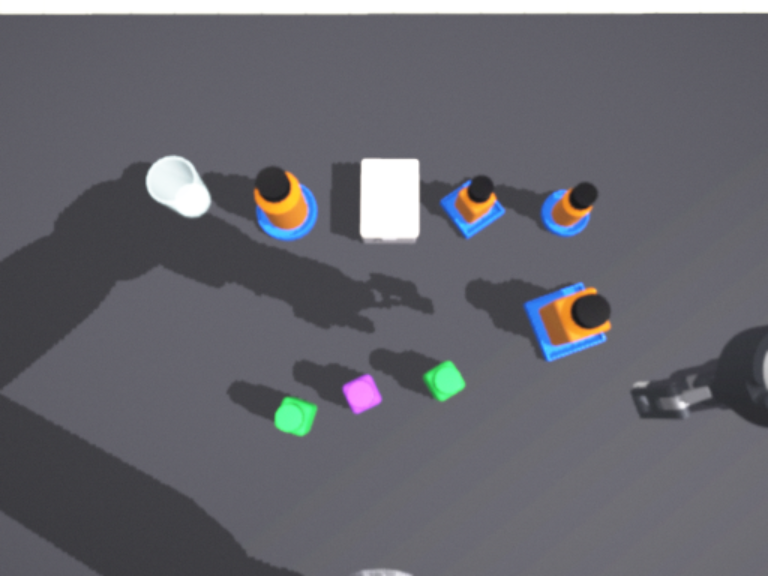

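All four bottles stand upright and centred in their own trays, with the cap tops 4 mm higher than on the bench. The beaker, tip box and decoys haven't moved. Handing in.

```bash
python3 -m crank '{"gripper":[-1,-1,-1],"travel":[[0,0,0],[0,0,0],[0,0,0]],"turn":[[0,0,0],[0,0,0],[0,0,0]]}'; python3 -c "
from bench import r
print(r.finish_job())"
```

```text
time: 32.85
position: [369.0, -290.8, 223.7]
eef_rot: [-0.484, 3.102, 0.001]
contact_force: [0.1, 0.1, -0.0]
finger_gap: 1.004
the job is handed in; nothing more can be done
None
```

All four amber bottles are in their own trays, set down on contact at about 9 N or less. I handed the job in at about 33 s of the 112 s allowed.

- **Final checks:** The last side and top pictures show every bottle upright and within about 2 mm of its tray's centre. The square ones are turned to within 1° of their trays. The cap tops read about 4 mm higher than on the bench, so the bottles stand on the tray floors. The beaker, tip box and decoys look unmoved in the pictures.
- **What disagreed:** The reported TCP lies about 39 mm below the real fingertips. My first close on round_small therefore shut on air just above its cap, without touching it. I measured the offset in the side and wrist cameras and allowed for it after that. The lateral readings agreed with the pictures. I did not check the joint speeds or peak forces between readings.

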